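Turn over the cast buckle plates and reject the one without its stud

TASK

Take the three cast buckle plates from the wooden rack and lay each one face down, flat on the blue inspection mat, so that its back can be checked for the brass stud. Leave the plates that have their stud lying face down on the mat, and put any that lacks it into the red reject tray once it has been turned over on the mat. Do not drop the plates, and leave the maul, the dye bottle and the awl where they are.

Things in the scene. Friction and masses are not known exactly. Their poses are not given: they have to be found in the camera images.
- plate_1_centre (a point): Centre of one of three cast buckle plates, steel-grey slabs 60 x 80 x 8 mm, about 160 g. z points out of the face (brass border and medallion, flat to lie on), x along the 60 mm side, y along the 80 mm side. All three stand in the rack at the start, +x edge uppermost, backs hidden; which is in which place varies, and the pose does not tell whether the stud is there
- plate_2_centre (a point): Centre of another such plate, same size and axes. On the back (-z side) every plate has a brass wire bail, a loop 28 mm long along x and 10 mm high, at y = -29 mm. A sound plate also has a brass stud on the back at x = 0, y = +29 mm: a round boss 12 mm wide and 10 mm high; on a faulty casting that spot is bare and flat. The middle of the back is bare on all
- plate_3_centre (a point): Centre of the third such plate, same size, axes and back. All three can be gripped by the upper edge across the 8 mm thickness (over the top 30 mm both sides are free), or across the 60 mm side when flat. Names used in judging: sound_plate_a, sound_plate_b and studless_plate are these same three centres, by what the back shows; which is which is for you to find out
- rack: wooden rack, fixed, 105 (x) x 290 (y) mm; origin under its centre, z up. Base 12 mm thick, cheeks 28 mm high. Plate centres stand 40 mm over the table at x = -8, y = -92, 0, 92 mm; they lean 30 deg from upright, top edge towards -x (the robot), face to +x and up; lower edge behind a 10 mm lip; a 24 mm wide tongue backs only the lower half of each back's middle
- mat: blue felt inspection mat, fixed, 150 mm along its x, 300 mm along its y, 3 mm thick; origin at the centre of its underside, z up. Room for three plates side by side along y
- tray: red open reject tray, fixed, 130 mm along its x, 170 mm along its y, 40 mm high, walls and floor 4 mm; origin at the centre of its underside, z up
- maul: bystander: standing leatherworker's maul, white head 72 mm wide and 85 mm high with a dark wooden handle above, 190 mm in all; origin at the centre of its foot
- dye_centre (a point): bystander: amber dye bottle, 52 mm wide, 120 mm high, standing; point at its centre
- awl: bystander: awl lying on the table, about 145 mm long, 28 mm thick wooden haft towards its -x, needle towards its +x; origin on the table under the ferrule

How it is judged:
On the way:
1. the plate that lacks its stud has been laid face down, flat on the mat (angle between studless_plate's own z axis and vertical above 3.04 rad and x of studless_plate in the frame of mat between -0.06 and 0.06 m and y of studless_plate in the frame of mat between -0.125 and 0.125 m and height (world z) of studless_plate below 0.012 m), for 0.2 s.
At the end, for the whole second after the job is handed in: Both plates with a stud lie face down on the mat, flat within 0.1 rad, centres at least 15 mm (along x) and 25 mm (along y) inside its edges; the plate without a stud, first laid face down on the mat, lies inside the reject tray with its centre below 35 mm; all at rest (angle between each of sound_plate_a, sound_plate_b's own z axis and vertical above 3.04 rad and x of sound_plate_a in the frame of mat between -0.06 and 0.06 m and y of sound_plate_a in the frame of mat between -0.125 and 0.125 m and height (world z) of each of sound_plate_a, sound_plate_b below 0.012 m and x of sound_plate_b in the frame of mat between -0.06 and 0.06 m and y of sound_plate_b in the frame of mat between -0.125 and 0.125 m and x of studless_plate in the frame of tray between -0.06 and 0.06 m and y of studless_plate in the frame of tray between -0.08 and 0.08 m and height (world z) of studless_plate below 0.035 m and linear speed of each of plate_1, plate_2, plate_3 below 0.02 m/s and angular speed of each of plate_1, plate_2, plate_3 below 0.2 rad/s); the robot touches nothing.
It fails at once if the maul is shifted more than 25 mm or tipped (distance of maul from where it was at the start of the episode above 0.025 m or angle between maul's own z axis and vertical above 0.3 rad).
It fails at once if the dye bottle is shifted more than 25 mm or tipped (distance of dye_centre from where it was at the start of the episode above 0.025 m or angle between dye_centre's own z axis and vertical above 0.3 rad).
It fails at once if the awl is shifted more than 25 mm or tipped (distance of awl from where it was at the start of the episode above 0.025 m or angle between awl's own z axis and vertical above 0.3 rad).
It fails at once if a plate is dropped: it falls freely, touching nothing, at more than 0.7 m/s (a drop of about 25 mm) ((contact force between plate_1 and anything else below 0.01 N and linear speed of plate_1 above 0.7 m/s) or (contact force between plate_2 and anything else below 0.01 N and linear speed of plate_2 above 0.7 m/s) or (contact force between plate_3 and anything else below 0.01 N and linear speed of plate_3 above 0.7 m/s)).
It also fails if it takes over 72 s, if anything falls off the work surface, if the arm or the gripper's body presses on something with over 40 N, if the wrist force passes 120 N, or if a joint passes its speed limit or range.

ROBOT

A 6-joint arm with a two-finger parallel gripper is mounted at the origin on the work surface. World frame = base frame: x ahead of the robot, y to its left, z up, the work surface at z = 0. Lengths are in m, angles in rad, forces in N, time in s.
With the tool pointing down it reaches from about 0.425 to 0.95 m from the base axis. Payload 3.5 kg.
Tool frame: the origin (TCP) lies on the centre line of the jaws, within the pads' length; the fingertips stand 25 mm ahead of it and the grasp point (between the pads) lies 6 mm ahead of it; y points along the fingers, z is the direction in which the jaws open and shut, and the axes are right-handed (so a half turn about y gives the same grasp; the last joint's range is limited). The gripper opens to 85 mm and grips with 20 to 120 N. Pads are 22 mm wide; open, the fingers measure 114 mm over their backs; the gripper's body (76 mm by 85 mm) begins 54 mm behind the grasp point. The pads swing forward as they close: fully open they stand 13 mm farther back than shut.
Start: joints at [-1.352, 0.286, 1.577, -0, 1.279, -0.15], TCP at [0.243, -0.63, 0.256] pointing down, gripper open.
Joint ranges: [-2.77, 2.77], [-0.9, 2.22], [0.21, 2.48], [-1.53, 4.67], [0.24, 2.81], [-2.84, 2.84]. Speed limits (rad/s): [2.79, 2.79, 3.14, 3.14, 3.14, 3.14].

INTERFACE

Orientations are given as a unit quaternion [x, y, z, w].
In Python, from plant import ctrl gives the robot as it stands.
- The arm moves only by the tool arm_command, never from a script. Its argument "steps" is a list of rows, each an object with "hand": the opening, from 0 (shut) to 1 (fully open); "travel": the shift along the tool's x, y, z in units of 0.3 m (1.0 is 0.3 m), a list of three; "rotation": the turn, a rotation vector about the tool's x, y, z in units of 30 degrees (1.0 is 30 degrees), a list of three. A call has 1 to 20 rows; each row shifts and turns the pose as measured when the row begins, along the tool's axes as they then stand; what a row does not reach is not made up. A row lasts 1/8 s, in which the tool goes at most 62.5 mm and 10.7 degrees, less where a joint would pass 70% of its speed; a pose out of reach is approached as far as the arm can. A call with a number of a shift or a turn outside -1 to 1 is refused whole. A call with a gripper value outside its range is refused whole. The fingers move at their own pace and stop on an object; "grip_force" is the grip in N (left out, the last holds). Time passes only in rows, so rows that do not move let the fingers close. It gives the time, the measured TCP pose, the force and the opening at its end, in the units of the state.
- ctrl.get_state(): the state, without advancing time (a new reading comes with each control period).
- ctrl.read_camera(name): name is "scene" or "top" or "wrist"; returns (picture, depth): 420x560x3 uint8, blue, green, red; 420x560 float32, m along the optical axis (not along the pixel's ray), 0 where there is no reading.
- ctrl.camera_params(name): a dict with "fx", "fy", "cx", "cy" (pixels), "extrinsics" (4x4, takes a point from camera to world coordinates); the wrist camera has in their place "tool_from_camera" (4x4, takes a point from camera to tool coordinates, whose origin is the TCP and whose axes are the tool frame's). Camera axes: x right, y down, z forward; pixel columns grow to the right and rows downward; lengths in m; the calibration is good to about 2 mm. The wrist camera is an equidistant fisheye: a pixel r from the principal point sees the ray r / f radians off the axis. A picture is of the moment at which its call begins: read the wrist's pose just before it. camera_params takes no time and is no camera call.
- ctrl.sign_off(): hands the job in, once; it reports no verdict.
Trained networks look in the newest picture that a camera, given by its name, has taken for a name from the list of things; names that differ only in an ending like _2 or _b are one class to them, and where a whole thing is asked for, a point or a joint stands for the part that bears it (a point fixed in the world has none). Each returns a list of dicts, best first, with "score" (0 to 1); they miss things now and then, are a little off and sometimes report something else, mostly with a low value. They report only what shows in the picture. A call takes as long as a camera call.
- ctrl.masks_of(camera, thing): "region" (420x560 bool, what is visible of it) and "at" ([column, row] in pixels, amid what is visible of it).
The state is a dict: "time": time; "qpos": joint angles; "dq": joint speeds; "joint_efforts": joint torques, N m; "eef_pos": TCP position; "tcp_rot": TCP orientation; "contact_force": force on the tool from outside, world axes, zero at the start; "wrist_torque": the same for the moment, N m; "opening": opening from 0.0 (shut) to 1.0 (fully open).
Only numpy, scipy, OpenCV 4.12 (cv2) and the standard library are available. Lean on these libraries where they do the work, as an engineer would, in place of code of your own. Each camera call takes 0.05 s, during which the arm holds its last target.

## Working session

There is one attempt and no reset: what is moved stays moved. The work goes in short steps, Python scripts to look and compute and a tool call to move; the robot and the scene stay as the last step left them, time stands still between calls to the robot, and variables do not carry over. Pictures are saved under pics/ and viewed, and the job is handed in when it is done.

Besides the shell and the picture viewer there is one more tool, called after "Emit:" as a command line: name --argument value ..., lists and objects as JSON in quotes. arm_command: Moves the arm, as the interface text tells. Shifts and turns lie within -1 to 1; 1 stands for 0.3 m of shift or 30 degrees of turn. Its arguments: {"type":"object","properties":{"steps":{"type":"array","items":{"type":"object","properties":{"hand":{"type":"number"},"travel":{"type":"array","items":{"type":"number","minimum":-1,"maximum":1}},"rotation":{"type":"array","items":{"type":"number","minimum":-1,"maximum":1}}}}},"grip_force":{"type":"number"}},"required":["steps"]}

```bash
ls; mkdir -p pics
python3 - <<'E'
from plant import ctrl
import cv2
for n in ("scene","top"):
    im,d=ctrl.read_camera(n); cv2.imwrite(f"pics/{n}0.png",im)
    p=ctrl.camera_params(n); print(n,p)
print(ctrl.camera_params("wrist"))
print(ctrl.get_state())
E
```

```text
pics
scene {'fx': 476.64085801681347, 'fy': 476.64085801681347, 'cx': 280.81720122114865, 'cy': 210.23988018599238, 'extrinsics': array([[ 0.86509226,  0.36533943, -0.34371861,  0.92421762],
       [ 0.50159171, -0.63632619,  0.58608424, -0.57662172],
       [-0.00459748, -0.67942334, -0.73373209,  0.83334389],
       [ 0.        ,  0.        ,  0.        ,  1.        ]])}
top {'fx': 541.8580298677236, 'fy': 541.8580298677236, 'cx': 281.462922530493, 'cy': 218.59410381497554, 'extrinsics': array([[-3.12126847e-02, -9.76472556e-01,  2.13370842e-01,
         3.68165031e-01],
       [-9.99512765e-01,  3.04861331e-02, -6.69540635e-03,
         1.67500367e-02],
       [ 3.30286481e-05, -2.13475862e-01, -9.76948338e-01,
         1.12385470e+00],
       [ 0.00000000e+00,  0.00000000e+00,  0.00000000e+00,
         1.00000000e+00]])}
{'fx': 325.19226210127806, 'fy': 325.19226210127806, 'cx': 279.58352042508477, 'cy': 209.58374385945726, 'tool_from_camera': array([[-8.12429525e-04,  9.62468612e-01,  2.71391802e-01,
        -6.96414575e-02],
       [ 1.11296584e-03, -2.71390853e-01,  9.62468579
[... 169 characters left out ...]
0e+00,
         1.00000000e+00]])}
{'time': 0.1, 'qpos': array([-1.35201873e+00,  2.87086085e-01,  1.57802738e+00,  3.26097218e-06,
        1.27860031e+00, -1.50041943e-01]), 'dq': array([ 0.00147493, -0.00073827, -0.00173756, -0.00057675,  0.00015138,
        0.00043381]), 'joint_efforts': array([ 4.18808286e-04, -4.07297266e+01, -2.93698579e+01, -1.43907509e-04,
        3.44064072e-03, -1.09912779e-05]), 'eef_pos': array([ 0.24323084, -0.62907554,  0.25508118]), 'tcp_rot': array([-0.12968385,  0.69586673, -0.69436768,  0.12963452]), 'contact_force': array([ 0.28738761, -0.4335983 ,  0.79020219]), 'wrist_torque': array([ 0.00551703, -0.04168122,  0.02373116]), 'opening': 0.9987158094462366}
```

View pics/scene0.png

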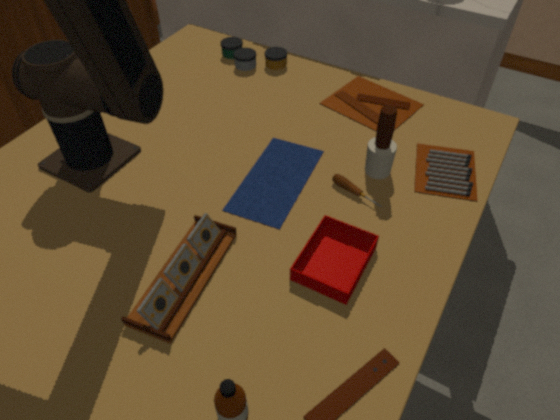

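View pics/top0.png

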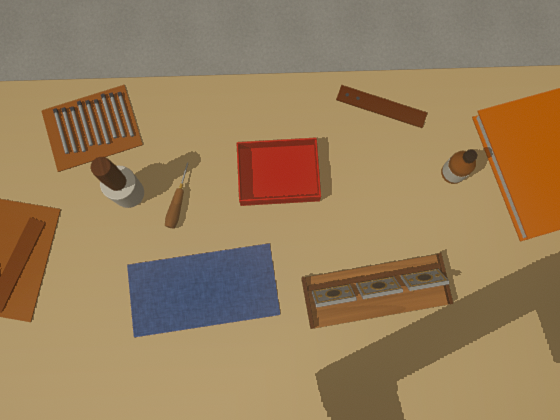

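The scene view shows the rack with three plates leaning on its left, at about (183,275). The mat is at (276,180), the tray at (335,258), the maul at (380,150), the awl at (350,187) and the dye bottle at (230,400). The top view agrees: mat (204,290), rack (380,290), tray (280,172). Next I'll measure the poses.

```bash
cat > h.py <<'E'
from plant import ctrl
import numpy as np, cv2
from scipy.spatial.transform import Rotation as R
def cloud(n,d,m=None):
    p=ctrl.camera_params(n); v,u=np.nonzero((d>0)&(m if m is not None else True))
    z=d[v,u]; c=np.stack([(u-p['cx'])/p['fx']*z,(v-p['cy'])/p['fy']*z,z],1)
    E=p['extrinsics']; return c@E[:3,:3].T+E[:3,3],u,v
def proj(n,X):
    p=ctrl.camera_params(n);E=p['extrinsics'];c=(np.atleast_2d(X)-E[:3,3])@E[:3,:3]
    return np.stack([c[:,0]/c[:,2]*p['fx']+p['cx'],c[:,1]/c[:,2]*p['fy']+p['cy']],1)
E
python3 - <<'E'
from h import *
np.set_printoptions(precision=4,suppress=True)
for n in ("top","scene"):
    im,d=ctrl.read_camera(n)
    np.savez(f"/tmp/{n}.npz",im=im,d=d)
    for t in ("rack","mat","tray","maul","dye_centre","awl","plate_1_centre"):
        for r in ctrl.masks_of(n,t)[:4]:
            P,_,_=cloud(n,d,r['region'])
            if len(P)<10: continue
            lo,hi=np.percentile(P,[2,98],axis=0)
            rect=cv2.minAreaRect(P[:,:2].astype(np.float32)*1000)
            print(n,t,round(r['score'],2),r['at'],len(P),'med',np.median(P,0),'lo',lo,'hi',hi,'rect',np.round(np.array(rect[0]),1),np.round(rect[1],1),round(rect[2],1))
E
```

```text
top rack 0.88 [377.6, 296.1] 5374 med [ 0.4448 -0.1785  0.0136] lo [ 0.3938 -0.3182  0.008 ] hi [ 0.5176 -0.038   0.03  ] rect [ 457.1 -181.9] [109.9 299.6] 8.4
top mat 0.88 [201.3, 292.5] 10649 med [0.4679 0.177  0.0042] lo [ 0.3911  0.0331 -0.0001] hi [0.5474 0.3189 0.0086] rect [470.5 176.3] [152.7 301. ] 7.1
top tray 0.95 [276.1, 172.0] 5187 med [0.7161 0.0133 0.0063] lo [ 0.646  -0.0685  0.0012] hi [0.775  0.0951 0.0429] rect [715.3  12.7] [172.8 145.2] 88.9
top maul 0.58 [115.5, 179.5] 1714 med [0.668  0.3226 0.0883] lo [0.6457 0.2998 0.0039] hi [0.7211 0.3673 0.1936] rect [705.6 360.9] [147.2  74.8] 41.9
top dye_centre 0.92 [461.6, 166.4] 886 med [ 0.6939 -0.3522  0.0789] lo [ 0.6773 -0.3893  0.0017] hi [ 0.7222 -0.336   0.1228] rect [ 713.8 -375.5] [56.1 90.2] 42.7
top awl 0.69 [177.7, 206.5] 493 med [0.6396 0.23   0.024 ] lo [0.5999 0.2112 0.0108] hi [0.7231 0.2491 0.0311] rect [667.2 228.3] [ 26.3 140. ] 78.4
top plate_1_centre 0.93 [425.2, 277.4] 702 med [ 0.4706 -0.2694  0.0502] lo [ 0.4526 -0.3088  0.019 ] hi [ 0.4914 -0.2317  0.0692] rect [ 472.4 -270.6] [36.9 80.3] 8.2
[... 737 characters left out ...]
.7755 0.0955 0.04  ] rect [704.1  11.5] [142.9 173.3] 1.7
scene maul 0.92 [379.4, 147.1] 1633 med [0.6841 0.3147 0.0843] lo [0.6495 0.2974 0.0025] hi [0.7117 0.3483 0.1897] rect [651.1 432.7] [ 79.5 287.2] 12.7
scene dye_centre 0.67 [230.5, 403.6] 1114 med [ 0.7105 -0.3707  0.0825] lo [ 0.6842 -0.3887  0.0284] hi [ 0.7271 -0.3448  0.1209] rect [ 701.7 -351.2] [50.4 77.5] 5.0
scene awl 0.82 [348.0, 183.4] 314 med [0.6397 0.2251 0.0209] lo [ 0.6003  0.2151 -0.0001] hi [0.6854 0.2428 0.0271] rect [644.5 230.1] [27.6 94.5] 82.3
scene plate_1_centre 0.73 [155.5, 304.5] 1098 med [ 0.4719 -0.2755  0.0453] lo [ 0.453  -0.3114  0.0193] hi [ 0.4892 -0.2359  0.0664] rect [ 470.4 -273.3] [37.1 79.5] 7.7
```

Run:
```python
from h import *
np.set_printoptions(precision=4,suppress=True)
c0=np.array([.462,-.181]); th=np.radians(8)
for n in ("top","scene"):
    z=np.load(f"/tmp/{n}.npz"); P,u,v=cloud(n,z['d'])
    q=(P[:,:2]-c0)@np.array([[np.cos(th),-np.sin(th)],[np.sin(th),np.cos(th)]])
    for k in(-.092,0,.092):
        m=(abs(q[:,1]-k)<.03)&(abs(q[:,0]+.004)<.022)&(P[:,2]>.025)&(P[:,2]<.065)
        A=P[m]; c=A.mean(0); w=np.linalg.svd(A-c)[2][2] if m.sum()<3000 else None
        w=w*np.sign(w[0])
        # extents of plate
        m2=(abs(q[:,1]-k)<.055)&(abs(q[:,0]+.004)<.03)&(P[:,2]>.015)&(abs((P-c)@w)<.005)
        B=P[m2]; ex=np.array([-w[0],-w[1],0]);ex=np.cross(np.cross(w,[0,0,1]),w);ex/=np.linalg.norm(ex)
        ey=np.cross(w,ex); a=(B-c)@ex;b=(B-c)@ey
        e=[np.percentile(t,[1,99]) for t in(a,b)]
        fc=c+ex*e[0].mean()+ey*e[1].mean()
        print(n,k,m.sum(),'n',w,'yaw',np.degrees(np.arctan2(w[1],w[0])),'lean',np.degrees(np.arcsin(w[2])),'ext',e[0],e[1],'facecentre',fc,'centre',fc-.004*w, 'topz',B[:,2].max())
s=ctrl.get_state();print(R.from_quat(s['tcp_rot']).as_matrix())
```

```text
top -0.092 345 n [0.8169 0.121  0.5639] yaw 8.423047706660684 lean 34.32465487420378 ext [-0.0347  0.0289] [-0.0521  0.0471] facecentre [ 0.4752 -0.2687  0.0436] centre [ 0.472  -0.2692  0.0413] topz 0.07307091847126834
top 0 355 n [0.8156 0.1161 0.5669] yaw 8.098814994184076 lean 34.531975564463245 ext [-0.036  0.028] [-0.0538  0.0543] facecentre [ 0.4626 -0.1812  0.0437] centre [ 0.4594 -0.1816  0.0415] topz 0.07274645342147257
top 0.092 369 n [0.8068 0.1114 0.5802] yaw 7.86005975706333 lean 35.46653756101339 ext [-0.0352  0.0278] [-0.0519  0.0542] facecentre [ 0.45   -0.0908  0.0437] centre [ 0.4468 -0.0912  0.0414] topz 0.07251743472893168
scene -0.092 666 n [0.8254 0.111  0.5535] yaw 7.661244254672715 lean 33.60512381019163 ext [-0.0354  0.0237] [-0.055   0.0478] facecentre [ 0.473  -0.2695  0.042 ] centre [ 0.4697 -0.27    0.0398] topz 0.06919215665315592
scene 0 553 n [0.8252 0.1153 0.553 ] yaw 7.951529574617124 lean 33.573281182204795 ext [-0.0347  0.0242] [-0.0549  0.0528] facecentre [ 0.4603 -0.1809  0.0422] centre [ 0.457  -0.1814  0.04  ] topz 0.06950717326539213
scene 0.092 464 n [0.8307 0.1148 0.5448] yaw 7.86949953018895 lean 33.0083891492827 ext [-0.0346  0.0241] [-0.0518  0.053 ] facecentre [ 0.4475 -0.0917  0.0421] centre [ 0.4442 -0.0921  0.04  ] topz 0.06943838650583423
[[-0.9328  0.      0.3605]
 [-0.3605 -0.     -0.9328]
 [-0.     -1.      0.    ]]
```

```bash
cat >> h.py <<'E'
import json,sys,os
np.set_printoptions(precision=4,suppress=True)
th=np.radians(8.0); ux=np.array([np.cos(th),np.sin(th),0]); uy=np.array([-np.sin(th),np.cos(th),0]); uz=np.array([0,0,1.])
CM=np.array([.458,-.1815,.040])
def pl(k): return CM+k*.092*uy   # k=-1,0,1
RG=np.stack([-uy,.5*ux-.866025*uz,.866025*ux+.5*uz],1)
def cur():
    s=ctrl.get_state(); return s,np.array(s['eef_pos']),R.from_quat(s['tcp_rot'])
def log(s):
    with open('/tmp/log.txt','a') as f: f.write(json.dumps([list(map(float,s['qpos'])),list(map(float,s['eef_pos'])),list(map(float,s['tcp_rot']))])+"\n")
def plan(wps,hand,p=None,r=None,dl=.05,da=9.5,mm=None):
    """wps: list of (pos, Rmat)"""
    s,p0,r0=cur(); log(s)
    if p is not None: p0,r0=p,r
    rows=[]
    for w in wps:
        pt=np.array(w[0]); rt=R.from_matrix(w[1]) if w[1] is not None else r0
        n=max(1,int(np.ceil(np.linalg.norm(pt-p0)/dl)),int(np.ceil(np.degrees((r0.inv()*rt).magnitude())/da)))
        if len(w)>2: n=max(n,w[2])
        rv=(r0.inv()*rt).as_rotvec()
        for i in range(n):
            ri=r0*R.from_rotvec(rv*i/n)
            t=ri.inv().apply((pt-p0)/n)/.3; a=np.degrees(rv/n)/30
            rows.append({"hand":hand,"travel":[round(float(x),3) for x in t],"rotation":[round(float(x),3) for x in a]})
        p0,r0=pt,rt
    print(len(rows)); print(json.dumps(rows).replace('"',"'").replace(' ',''))
    return rows
def fkR(q):
    M=R.from_euler('z',q[0])*R.from_euler('y',q[1]+q[2])*R.from_euler('z',q[3])*R.from_euler('y',q[4])*R.from_euler('z',q[5])
    m=M.as_matrix(); return np.stack([-m[:,1],m[:,2],-m[:,0]],1)
E
python3 - <<'E'
from h import *
s,p,r=cur(); print(s['time'],np.abs(fkR(s['qpos'])-r.as_matrix()).max())
Rd=np.stack([-uy,-uz,ux],1)
plan([([.45,-.35,.22],Rd)],.35)
E
```

```text
0.9 1.8062469380429602e-16
9
[{'hand':0.35,'travel':[-0.109,0.013,-0.069],'rotation':[-0.0,-0.285,0.0]},{'hand':0.35,'travel':[-0.118,0.013,-0.052],'rotation':[-0.0,-0.285,0.0]},{'hand':0.35,'travel':[-0.124,0.013,-0.034],'rotation':[-0.0,-0.285,0.0]},{'hand':0.35,'travel':[-0.128,0.013,-0.015],'rotation':[-0.0,-0.285,0.0]},{'hand':0.35,'travel':[-0.129,0.013,0.004],'rotation':[-0.0,-0.285,0.0]},{'hand':0.35,'travel':[-0.127,0.013,0.023],'rotation':[-0.0,-0.285,0.0]},{'hand':0.35,'travel':[-0.122,0.013,0.042],'rotation':[-0.0,-0.285,0.0]},{'hand':0.35,'travel':[-0.114,0.013,0.059],'rotation':[-0.0,-0.285,0.0]},{'hand':0.35,'travel':[-0.104,0.013,0.076],'rotation':[-0.0,-0.285,0.0]}]
```

Emit:
arm_command --steps '[{"hand":0.35,"travel":[-0.109,0.013,-0.069],"rotation":[0,-0.285,0]},{"hand":0.35,"travel":[-0.118,0.013,-0.052],"rotation":[0,-0.285,0]},{"hand":0.35,"travel":[-0.124,0.013,-0.034],"rotation":[0,-0.285,0]},{"hand":0.35,"travel":[-0.128,0.013,-0.015],"rotation":[0,-0.285,0]},{"hand":0.35,"travel":[-0.129,0.013,0.004],"rotation":[0,-0.285,0]}]' --grip_force 50

```text
time: 1.52
eef_pos: [0.3583, -0.4716, 0.2368]
tcp_rot: [0.38, -0.596, 0.597, -0.38]
contact_force: [-0.6, 0.4, -0.4]
opening: 0.349
```

Run:
```python
from h import *
s,p,r=cur(); print(s['qpos'],s['opening'],np.abs(fkR(s['qpos'])-r.as_matrix()).max())
plan([(pl(0)+.03*(-.5*ux+.866*uz)-.09*(.5*ux-.866*uz),RG)],.35)
```

```text
[-1.0921  0.1213  1.8056 -0.0004  1.2119 -0.655 ] 0.3486225659072945 5.542441505745899e-16
6
[{'hand':0.35,'travel':[-0.151,0.051,-0.046],'rotation':[0.162,-0.179,0.049]},{'hand':0.35,'travel':[-0.154,0.052,-0.036],'rotation':[0.162,-0.179,0.049]},{'hand':0.35,'travel':[-0.155,0.053,-0.026],'rotation':[0.162,-0.179,0.049]},{'hand':0.35,'travel':[-0.156,0.055,-0.016],'rotation':[0.162,-0.179,0.049]},{'hand':0.35,'travel':[-0.156,0.058,-0.006],'rotation':[0.162,-0.179,0.049]},{'hand':0.35,'travel':[-0.154,0.062,0.003],'rotation':[0.162,-0.179,0.049]}]
```

Emit:
arm_command --steps '[{"hand":0.35,"travel":[-0.151,0.051,-0.046],"rotation":[0.162,-0.179,0.049]},{"hand":0.35,"travel":[-0.154,0.052,-0.036],"rotation":[0.162,-0.179,0.049]},{"hand":0.35,"travel":[-0.155,0.053,-0.026],"rotation":[0.162,-0.179,0.049]},{"hand":0.35,"travel":[-0.156,0.055,-0.016],"rotation":[0.162,-0.179,0.049]},{"hand":0.35,"travel":[-0.156,0.058,-0.006],"rotation":[0.162,-0.179,0.049]}]'

```text
time: 2.15
eef_pos: [0.3942, -0.2315, 0.1599]
tcp_rot: [-0.382, 0.365, -0.579, 0.621]
contact_force: [-0.7, 0.4, 0.2]
opening: 0.349
```

Run:
```python
from h import *
s,p,r=cur(); print(s['qpos'])
plan([(pl(0)+.03*(-.5*ux+.866*uz)-.06*(.5*ux-.866*uz),RG)],.35)
from scipy.optimize import least_squares
D=[json.loads(l) for l in open('/tmp/log.txt')]
print(len(D))
def fk(q,a):
    d1,L2,L3,Lt,e,s=a
    z1=R.from_euler('z',q[0]);A=z1*R.from_euler('y',q[1]);B=z1*R.from_euler('y',q[1]+q[2])
    return np.array([0,0,d1])+z1.apply([s,0,0])+A.apply([0,0,L2])+B.apply([e,0,L3])+fkR(q)[:,1]*Lt
f=lambda a:np.concatenate([fk(np.array(d[0]),a)-d[1] for d in D]+[1e-4*(a-np.array([.3,.45,.4,.25,0,0]))])
o=least_squares(f,[.3,.45,.4,.25,0,0]);print(o.x,np.abs(o.fun[:-6]).max())
```

```text
[-0.9497 -0.2676  2.3666  0.5201  0.8665 -1.3164]
2
[{'hand':0.35,'travel':[-0.07,0.08,0.002],'rotation':[0.064,-0.069,0.026]},{'hand':0.35,'travel':[-0.069,0.081,0.002],'rotation':[0.064,-0.069,0.026]}]
3
[ 0.47    0.5311  0.7117  0.486   0.0311 -0.148 ] 0.0969444707368847
```

```bash
cat >> h.py <<'E'
from scipy.optimize import least_squares
def fk(q,a):
    d1,L2,L3,Lt,e,s,l,tx,tz=a
    z1=R.from_euler('z',q[0]);A=z1*R.from_euler('y',q[1]);B=z1*R.from_euler('y',q[1]+q[2]);m=fkR(q)
    return np.array([0,0,d1])+z1.apply([s,l,0])+A.apply([0,0,L2])+B.apply([e,0,L3])+m@np.array([tx,Lt,tz])
def fitk():
    D=[json.loads(l) for l in open('/tmp/log.txt')]
    x0=np.array([.3,.45,.4,.25,0,0,.1,0,0])
    f=lambda a:np.concatenate([fk(np.array(d[0]),a)-d[1] for d in D]+[1e-3*(a-x0)])
    o=least_squares(f,x0,xtol=1e-14,ftol=1e-14);return o.x,np.abs(o.fun[:-9]).max()
E
python3 - <<'E'
from h import *
print(fitk())
E
```

```text
(array([ 0.2403,  0.443 ,  0.5725,  0.2243,  0.0206,  0.    ,  0.1009,
        0.    , -0.    ]), np.float64(8.131841359171332e-07))
```

Emit:
arm_command --steps '[{"hand":0.35,"travel":[-0.07,0.04,0.002],"rotation":[0.064,-0.069,0.026]},{"hand":0.35,"travel":[-0.069,0.04,0.002],"rotation":[0.064,-0.069,0.026]}]'

```text
time: 2.4
eef_pos: [0.402, -0.1851, 0.1381]
tcp_rot: [-0.377, 0.326, -0.567, 0.655]
contact_force: [-0.2, 0.3, -0.3]
opening: 0.348
```

```bash
cat >> h.py <<'E'
LO=np.array([-2.77,-.9,.21,-1.53,.24,-2.84]);HI=np.array([2.77,2.22,2.48,4.67,2.81,2.84])
def ik(p,Rm,q0,a,lo=LO,hi=HI):
    def f(q):
        return np.concatenate([fk(q,a)-p,.2*(R.from_matrix(fkR(q)).inv()*R.from_matrix(Rm)).as_rotvec()])
    o=least_squares(f,np.clip(q0,lo+.01,hi-.01),bounds=(lo,hi));return o.x,np.abs(o.fun).max()
E
python3 - <<'E'
from h import *
s,p,r=cur(); log(s);a,e=fitk();print(a,e);q=s['qpos'];print(q)
for k in(-1,0,1):
    t=pl(k)+.03*(-.5*ux+.866*uz)
    for b in(.06,.0):
        print(k,b,*ik(t-b*(.5*ux-.866*uz),RG,q,a))
E
```

```text
[ 0.2403  0.443   0.5725  0.2243  0.0206  0.      0.1009  0.     -0.    ] 5.864210014250304e-07
[-0.8954 -0.2931  2.4469  0.64    0.8109 -1.4472]
-1 0.06 [-0.9876 -0.0391  2.2779  0.6902  0.7885 -1.596 ] 6.503630967102936e-12
-1 0.0 [-0.9254  0.1132  2.2452  0.7832  0.6687 -1.665 ] 3.4241543045432367e-09
0 0.06 [-0.8726 -0.2156  2.4319  0.6726  0.7486 -1.4739] 7.216449660063518e-16
0 0.0 [-0.8039 -0.0284  2.3936  0.7946  0.6032 -1.5718] 1.3745266036480075e-10
1 0.06 [-0.6728 -0.3116  2.48    0.5293  0.7514 -1.174 ] 0.014026965009587859
1 0.0 [-0.6207 -0.1336  2.48    0.7083  0.5478 -1.3324] 0.006012745931975705
```

Run:
```python
from h import *
f=.5*ux-.866*uz
t=pl(0)+.03*(-.5*ux+.866*uz)
plan([(t-.045*f,RG),(t,RG,2)],.35)
```

```text
3
[{'hand':0.35,'travel':[0.014,0.126,-0.002],'rotation':[-0.005,0.007,-0.003]},{'hand':0.35,'travel':[0.0,0.075,0.0],'rotation':[0.0,0.0,0.0]},{'hand':0.35,'travel':[0.0,0.075,0.0],'rotation':[0.0,0.0,0.0]}]
```

Emit:
arm_command --steps '[{"hand":0.35,"travel":[0.014,0.126,-0.002],"rotation":[-0.005,0.007,-0.003]},{"hand":0.35,"travel":[0,0.05,0],"rotation":[0,0,0]},{"hand":0.35,"travel":[0,0.03,0],"rotation":[0,0,0]}]'

```text
time: 2.78
eef_pos: [0.4336, -0.184, 0.0841]
tcp_rot: [-0.378, 0.326, -0.569, 0.654]
contact_force: [0.4, 0.3, -0.8]
opening: 0.351
```

Run:
```python
from h import *
im,d=ctrl.read_camera("wrist"); cv2.imwrite("pics/w1.png",im)
f=.5*ux-.866*uz
t=pl(0)+.03*(-.5*ux+.866*uz)
plan([(t,RG)],.35)
```

```text
1
[{'hand':0.35,'travel':[0.004,0.066,-0.001],'rotation':[-0.003,0.005,0.002]}]
```

View pics/w1.png

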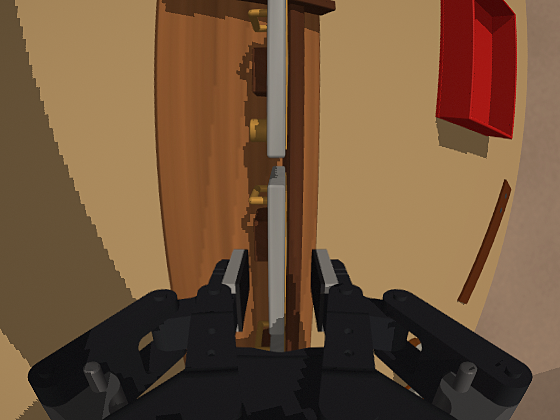

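The jaws at columns 240 and 322 straddle the middle plate, whose edge is at column 277. The next plate's back shows a bail at (258,20) and what looks like a stud at (258,130). I'll go down and close.

Emit:
arm_command --steps '[{"hand":0.35,"travel":[0.004,0.066,0],"rotation":[0,0,0]},{"hand":0.35,"travel":[0,0,0],"rotation":[0,0,0]},{"hand":0.0,"travel":[0,0,0],"rotation":[0,0,0]},{"hand":0.0,"travel":[0,0,0],"rotation":[0,0,0]},{"hand":0.0,"travel":[0,0,0],"rotation":[0,0,0]},{"hand":0.0,"travel":[0,0,0],"rotation":[0,0,0]}]'

```text
time: 3.58
eef_pos: [0.4431, -0.1845, 0.0678]
tcp_rot: [-0.378, 0.325, -0.569, 0.654]
contact_force: [-0.0, -0.3, -3.2]
opening: 0.079
```

Run:
```python
from h import *
s,p,r=cur(); log(s); a,e=fitk();print(e,s['opening'],s['qpos'])
f=.5*ux-.866*uz
t=pl(0)+.03*(-.5*ux+.866*uz)
print((p-t)@np.stack([ux,uy,uz],1))
# target lay poses
def Rlay(h,dip,uu=uz):
    yv=np.cos(dip)*h-np.sin(dip)*uz
    zv=-np.cos(dip)*uz-np.sin(dip)*h
    return np.stack([np.cross(yv,zv),yv,zv],1)
MC=np.array([.470,.1765,.003])
for name,h in(("+uy",uy),("-uy",-uy),("+ux",ux)):
  for dip in(35,45):
    Rl=Rlay(h,np.radians(dip))
    for my in(-.095,0,.095):
      edge=MC+my*uy+.03*h          # far edge on mat
      tcp=edge-.06*Rl[:,1]+.006*uz
      best=None
      for q4 in(0,1.5,3.1,4.4,-1.2):
       for q6 in(-2,0,2):
        q,er=ik(tcp,Rl,np.array([0.,.3,1.9,q4,1.2,q6]),a)
        if best is None or er<best[1]: best=(q,er)
      print(name,dip,my,best)
```

```text
2.4494951433862155e-07 0.0788333805553116 [-0.8052 -0.0336  2.3946  0.794   0.603  -1.5745]
[-0.0002 -0.0009  0.0018]
+uy 35 -0.095 (array([-0.421 ,  0.4364,  2.0597,  0.7859,  1.3734,  0.5464]), np.float64(2.360264761414044e-15))
+uy 35 0 (array([-0.2526,  0.3965,  2.1218,  0.9095,  1.2839,  0.5972]), np.float64(1.0547118733938987e-15))
+uy 35 0.095 (array([-0.0647,  0.3829,  2.1427,  1.0434,  1.1896,  0.6555]), np.float64(7.771561172376096e-16))
+uy 45 -0.095 (array([-0.3672,  0.3392,  2.0936,  0.7089,  1.2521,  0.6426]), np.float64(7.549516567451064e-15))
+uy 45 0 (array([-0.1913,  0.3042,  2.1425,  0.8158,  1.1636,  0.7201]), np.float64(8.607697887796918e-15))
+uy 45 0.095 (array([0.0006, 0.2995, 2.149 , 0.9255, 1.0686, 0.8066]), np.float64(2.185682190791738e-14))
-uy 35 -0.095 (array([ 0.3676,  0.4531,  2.0333, -1.0144,  1.2217, -0.6836]), np.float64(1.9894745573179053e-13))
-uy 35 0 (array([ 0.5325,  0.5215,  1.9235, -0.8935,  1.3297, -0.6565]), np.float64(2.151404054906436e-15))
-uy 35 0.095 (array([ 0.674 ,  0.6074,  1.7816, -0.7914,  1.4369, -0.6354]), np.float64(3.396172232
[... 308 characters left out ...]
), np.float64(2.3314683517128287e-15))
+ux 35 -0.095 (array([-0.0957,  0.0904,  2.48  ,  2.5708,  0.2914,  0.3925]), np.float64(0.04038614633785881))
+ux 35 0 (array([ 0.2379,  0.1219,  2.48  ,  3.5243,  0.3779, -0.2944]), np.float64(0.02166202561717706))
+ux 35 0.095 (array([ 0.4679,  0.1559,  2.4612,  3.7441,  0.4848, -0.3538]), np.float64(1.1657341758564144e-15))
+ux 45 -0.095 (array([-0.1506,  0.0017,  2.48  ,  1.6766,  0.24  ,  1.2366]), np.float64(0.020268455391419637))
+ux 45 0 (array([ 0.2195,  0.0616,  2.48  ,  3.6352,  0.24  , -0.4274]), np.float64(0.010946387801508832))
+ux 45 0.095 (array([ 0.4399,  0.0898,  2.4117,  4.1934,  0.2432, -0.8233]), np.float64(3.8302694349567912e-16))
```

```bash
cat >> h.py <<'E'
MC=np.array([.469,.177,.003])
FG=.5*ux-.866025*uz
def Rlay(h,dip):
    dip=np.radians(dip); yv=np.cos(dip)*h-np.sin(dip)*uz; zv=-np.cos(dip)*uz-np.sin(dip)*h
    return np.stack([np.cross(yv,zv),yv,zv],1)
def laytcp(my,dip,mx=0,off=.062,gap=.001):
    """TCP so that plate's far edge is on mat and plate centre once flat is at mat (mx,my)"""
    Rl=Rlay(uy,dip); edge=MC+mx*ux+my*uy+.03*uy+gap*uz
    return edge-Rl@np.array([0,off,.004]),Rl
def sim(wps,a,q=None,n=8):
    s,p0,r0=cur(); q=np.array(s['qpos']) if q is None else q
    for w in wps:
        rt=R.from_matrix(w[1]); rv=(r0.inv()*rt).as_rotvec(); out=[]
        for i in range(1,n+1):
            ri=r0*R.from_rotvec(rv*i/n); qn,e=ik(p0+(w[0]-p0)*i/n,ri.as_matrix(),q,a); out.append((e,np.abs(qn-q).max())); q=qn
        print('err',max(o[0] for o in out),'dq/step',max(o[1] for o in out),q); p0,r0=np.array(w[0]),rt
    return q
E
python3 - <<'E'
from h import *
a,_=fitk()
s,p,r=cur()
t,Rl=laytcp(.095,40)
W=[(p-.04*FG,r.as_matrix()),(np.array([.46,-.16,.24]),RG),(t+np.array([0,0,.1]),Rl),(t,Rl)]
print(t); sim(W,a)
plan(W[:2],0)
plan(W[2:],0,p=W[1][0],r=R.from_matrix(W[1][1]))
E
```

```text
[0.4579 0.2563 0.0469]
err 2.5550395132967196e-13 dq/step 0.015727613331295416 [-0.8503 -0.1589  2.422   0.7077  0.6973 -1.5044]
err 2.851688885030512e-10 dq/step 0.059748875792563716 [-0.7275 -0.3464  2.2806  0.502   0.9145 -1.1188]
err 1.033653129756118e-08 dq/step 0.4102778350688182 [-0.0307  0.1309  2.149   0.9221  1.2451  0.91  ]
err 8.645861804268407e-13 dq/step 0.02792761215506101 [-0.0307  0.3386  2.1494  0.9914  1.1248  0.7264]
4
[{'hand':0,'travel':[0.001,-0.133,0.0],'rotation':[-0.0,0.0,-0.0]},{'hand':0,'travel':[-0.023,-0.11,0.115],'rotation':[-0.001,0.002,0.003]},{'hand':0,'travel':[-0.024,-0.11,0.115],'rotation':[-0.001,0.002,0.003]},{'hand':0,'travel':[-0.024,-0.11,0.115],'rotation':[-0.001,0.002,0.003]}]
15
[{'hand':0,'travel':[-0.106,0.028,0.0],'rotation':[-0.159,0.243,0.043]},{'hand':0,'travel':[-0.104,0.031,-0.011],'rotation':[-0.159,0.243,0.043]},{'hand':0,'travel':[-0.102,0.034,-0.021],'rotation':[-0.159,0.243,0.043]},{'hand':0,'travel':[-0.098,0.039,-0.031],'rotation':[-0.159,0.243,0.043]},{'hand':0,'travel':[-0.092,0.044,-0.039],'rotation':[-0.159,0.243,0.043]},{'hand':0,'travel':[-0.086,0.049,-0.047],'rotation':[-0.159,0.243,0.043]},{'hand':0,'travel':[-0.078,0.055,-0.053],'rotation':[-0.159,0.243,0.043]},{'hand':0,'travel':[-0.07,0.061,-0.057],'rotation':[-0.159,0.243,0.043]},{'hand':0,'travel':[-0.061,0.068,-0.06],'rotation':[-0.159,0.243,0.043]},{'hand':0,'travel':[-0.051,0.074,-0.062],'rotation':[-0.159,0.243,0.043]},{'hand':0,'travel':[-0.042,0.08,-0.061],'rotation':[-0.159,0.243,0.043]},{'hand':0,'travel':[-0.032,0.086,-0.059],'rotation':[-0.159,0.243,0.043]},{'hand':0,'travel':[-0.023,0.092,-0.055],'rotation':[-0.159,0.243,0.043]},{'hand':0,'travel':[0.0,0.107,0.128],'rotation':[0.0,0.0,0.0]},{'hand':0,'travel':[0.0,0.107,0.128],'rotation':[0.0,0.0,0.0]}]
```

Emit:
arm_command --steps '[{"hand":0,"travel":[0,-0.066,0],"rotation":[0,0,0]},{"hand":0,"travel":[0,-0.08,0],"rotation":[0,0,0]},{"hand":0,"travel":[-0.024,-0.11,0.115],"rotation":[0,0,0]},{"hand":0,"travel":[-0.024,-0.11,0.115],"rotation":[0,0,0]},{"hand":0,"travel":[-0.024,-0.11,0.115],"rotation":[0,0,0]}]' --grip_force 80

```text
time: 4.2
eef_pos: [0.4553, -0.1576, 0.2438]
tcp_rot: [-0.377, 0.331, -0.567, 0.653]
contact_force: [0.7, -0.3, -2.0]
opening: 0.072
```

Run:
```python
from h import *
s,p,r=cur();print(s['opening'])
im,d=ctrl.read_camera("scene"); cv2.imwrite("pics/s1.png",im)
t,Rl=laytcp(.095,40)
plan([(t+np.array([0,0,.1]),Rl)],0)
```

```text
0.07199100856671246
13
[{'hand':0,'travel':[-0.106,0.03,-0.001],'rotation':[-0.16,0.243,0.042]},{'hand':0,'travel':[-0.104,0.033,-0.012],'rotation':[-0.16,0.243,0.042]},{'hand':0,'travel':[-0.101,0.037,-0.022],'rotation':[-0.16,0.243,0.042]},{'hand':0,'travel':[-0.097,0.041,-0.031],'rotation':[-0.16,0.243,0.042]},{'hand':0,'travel':[-0.091,0.046,-0.04],'rotation':[-0.16,0.243,0.042]},{'hand':0,'travel':[-0.085,0.052,-0.047],'rotation':[-0.16,0.243,0.042]},{'hand':0,'travel':[-0.077,0.058,-0.052],'rotation':[-0.16,0.243,0.042]},{'hand':0,'travel':[-0.069,0.064,-0.057],'rotation':[-0.16,0.243,0.042]},{'hand':0,'travel':[-0.06,0.07,-0.059],'rotation':[-0.16,0.243,0.042]},{'hand':0,'travel':[-0.051,0.077,-0.06],'rotation':[-0.16,0.243,0.042]},{'hand':0,'travel':[-0.041,0.083,-0.059],'rotation':[-0.16,0.243,0.042]},{'hand':0,'travel':[-0.032,0.088,-0.057],'rotation':[-0.16,0.243,0.042]},{'hand':0,'travel':[-0.023,0.094,-0.053],'rotation':[-0.16,0.243,0.042]}]
```

View pics/s1.png

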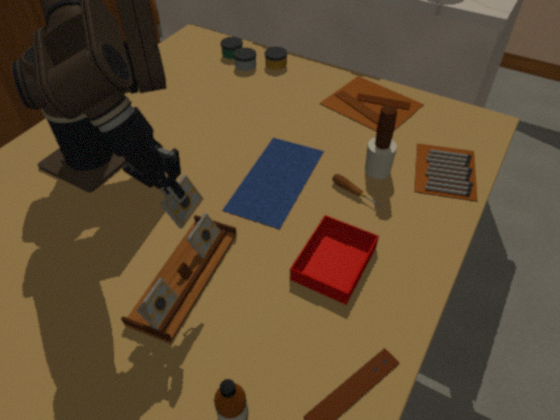

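The middle plate is in the gripper at (181,200) with its face outward, and the other two still stand in the rack. Now I'll turn it over.

Emit:
arm_command --steps '[{"hand":0,"travel":[-0.106,0.03,-0.001],"rotation":[-0.16,0.243,0.042]},{"hand":0,"travel":[-0.104,0.033,-0.012],"rotation":[-0.16,0.243,0.042]},{"hand":0,"travel":[-0.101,0.037,-0.022],"rotation":[-0.16,0.243,0.042]},{"hand":0,"travel":[-0.097,0.041,-0.031],"rotation":[-0.16,0.243,0.042]},{"hand":0,"travel":[-0.091,0.046,-0.04],"rotation":[-0.16,0.243,0.042]},{"hand":0,"travel":[-0.085,0.052,-0.047],"rotation":[-0.16,0.243,0.042]},{"hand":0,"travel":[-0.077,0.058,-0.052],"rotation":[-0.16,0.243,0.042]},{"hand":0,"travel":[-0.069,0.064,-0.057],"rotation":[-0.16,0.243,0.042]},{"hand":0,"travel":[-0.06,0.07,-0.059],"rotation":[-0.16,0.243,0.042]},{"hand":0,"travel":[-0.051,0.077,-0.06],"rotation":[-0.16,0.243,0.042]},{"hand":0,"travel":[-0.041,0.083,-0.059],"rotation":[-0.16,0.243,0.042]},{"hand":0,"travel":[-0.032,0.088,-0.057],"rotation":[-0.16,0.243,0.042]}]'

```text
time: 5.75
eef_pos: [0.4669, 0.2365, 0.1609]
tcp_rot: [-0.082, 0.924, -0.367, 0.065]
contact_force: [0.3, -0.1, -2.6]
opening: 0.075
```

Run:
```python
from h import *
s,p,r=cur();print(s['opening'],s['qpos'])
t,Rl=laytcp(.095,40)
plan([(t+np.array([0,0,.08]),Rl)],0)
```

```text
0.07488629089969637 [-0.0517  0.1009  2.126   0.8439  1.2571  0.8746]
1
[{'hand':0,'travel':[0.023,0.129,0.032],'rotation':[-0.118,0.162,0.011]}]
```

Emit:
arm_command --steps '[{"hand":0,"travel":[0.023,0.129,0.032],"rotation":[-0.118,0.162,0.011]},{"hand":0,"travel":[0,0,0],"rotation":[0,0,0]}]'

```text
time: 6.0
eef_pos: [0.457, 0.2578, 0.1248]
tcp_rot: [-0.066, 0.937, -0.341, 0.022]
contact_force: [-0.9, -0.1, -1.3]
opening: 0.076
```

Run:
```python
from h import *
s,p,r=cur()
ims=[]
for n in("scene","top"):
    im,d=ctrl.read_camera(n); ims.append(im[80:290,80:380] if n=="scene" else im[170:380,80:380]); 
    T=p+r.apply([0,.062,.004]); print(n,proj(n,T))
cv2.imwrite("pics/a2.png",cv2.resize(np.vstack(ims),None,fx=1.4,fy=1.4))
t,Rl=laytcp(.095,40)
print((p-t))
plan([(t,Rl)],0)
```

```text
scene [[294.2354 124.2481]]
top [[130.4652 297.5612]]
[-0.0009  0.0015  0.0779]
2
[{'hand':0,'travel':[0.006,0.087,0.105],'rotation':[-0.0,0.003,-0.006]},{'hand':0,'travel':[0.006,0.087,0.105],'rotation':[-0.0,0.003,-0.006]}]
```

View pics/a2.png

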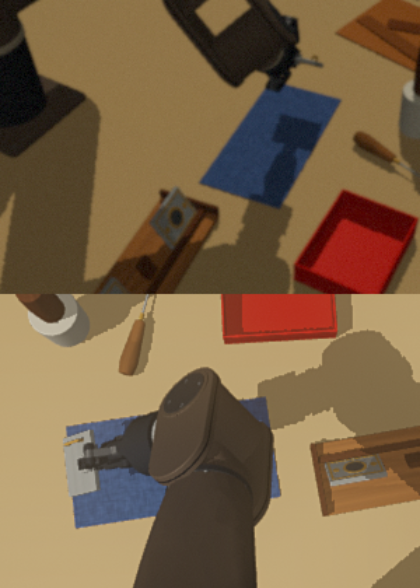

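Top view: the plate is over the mat's left end with its back up, and the bail shows at about (75,440) in the composite. I'll lower its far edge onto the mat.

Emit:
arm_command --steps '[{"hand":0,"travel":[0.006,0.085,0.102],"rotation":[0,0.003,-0.006]},{"hand":0,"travel":[0.004,0.075,0.09],"rotation":[0,0,0]},{"hand":0,"travel":[0,0,0],"rotation":[0,0,0]}]'

```text
time: 6.48
eef_pos: [0.467, 0.2548, 0.06]
tcp_rot: [-0.061, 0.937, -0.342, 0.034]
contact_force: [0.6, 0.5, -1.8]
opening: 0.069
```

Run:
```python
from h import *
s,p,r=cur()
t,Rl=laytcp(.095,40)
print((p-t),s['contact_force'])
plan([(t,Rl)],0)
```

```text
[ 0.0092 -0.0015  0.0131] [ 0.553   0.4724 -1.7913]
1
[{'hand':0,'travel':[0.031,0.035,0.027],'rotation':[-0.008,0.031,-0.032]}]
```

Emit:
arm_command --steps '[{"hand":0,"travel":[0.02,0.027,0.022],"rotation":[-0.008,0.03,-0.03]},{"hand":0,"travel":[0,0,0],"rotation":[0,0,0]}]'

```text
time: 6.72
eef_pos: [0.4641, 0.2555, 0.0531]
tcp_rot: [-0.064, 0.937, -0.341, 0.027]
contact_force: [0.1, -0.4, -1.0]
opening: 0.072
```

Run:
```python
from h import *
s,p,r=cur()
t,Rl=laytcp(.095,40)
print((p-t),s['contact_force'])
plan([(t,Rl)],0)
```

```text
[ 0.0063 -0.0008  0.0062] [ 0.1209 -0.3594 -0.9877]
1
[{'hand':0,'travel':[0.021,0.017,0.012],'rotation':[-0.001,0.01,-0.01]}]
```

Emit:
arm_command --steps '[{"hand":0,"travel":[0.01,0.016,0.02],"rotation":[0,0.01,-0.01]},{"hand":0,"travel":[0,0.003,0.005],"rotation":[0,0,0]}]'

```text
time: 6.98
eef_pos: [0.4625, 0.2547, 0.0453]
tcp_rot: [-0.065, 0.937, -0.341, 0.026]
contact_force: [-0.1, -0.2, -1.5]
opening: 0.071
```

Run:
```python
from h import *
s,p,r=cur()
t,Rl=laytcp(.095,40)
print((p-t),s['contact_force'])
print(r.inv().apply(-uy)/.3*.06,r.inv().apply(uz))
```

```text
[ 0.0046 -0.0016 -0.0016] [-0.1121 -0.2479 -1.4632]
[ 0.     -0.1532  0.1286] [-0.0038 -0.6429 -0.7659]
```

Emit:
arm_command --steps '[{"hand":0,"travel":[0,0.004,0.005],"rotation":[0,0,0]},{"hand":0,"travel":[0,0,0],"rotation":[0,0,0]}]'

```text
time: 7.22
eef_pos: [0.4631, 0.255, 0.0451]
tcp_rot: [-0.065, 0.938, -0.339, 0.026]
contact_force: [-0.7, -0.2, -0.8]
opening: 0.075
```

Emit:
arm_command --steps '[{"hand":0,"travel":[0,0.006,0.008],"rotation":[0,0,0]},{"hand":0,"travel":[0,0,0],"rotation":[0,0,0]}]'

```text
time: 7.48
eef_pos: [0.4636, 0.2554, 0.0448]
tcp_rot: [-0.067, 0.939, -0.336, 0.026]
contact_force: [-0.8, 0.3, 0.3]
opening: 0.073
```

The force moved from −1.5 to +0.3 N and the descent has stalled, so the edge is on the mat. I'll open a little, then withdraw.

Emit:
arm_command --steps '[{"hand":0.18,"travel":[0,0,0],"rotation":[0,0,0]},{"hand":0.25,"travel":[0,0,0],"rotation":[0,0,0]},{"hand":0.25,"travel":[0,0,0],"rotation":[0,0,0]}]'

```text
time: 7.85
eef_pos: [0.4639, 0.2552, 0.0439]
tcp_rot: [-0.066, 0.939, -0.337, 0.027]
contact_force: [0.5, -1.4, -0.0]
opening: 0.251
```

Run:
```python
from h import *
s,p,r=cur()
ims=[]
for n in("scene","top"):
    im,d=ctrl.read_camera(n); ims.append(im[80:220,200:360] if n=="scene" else im[230:370,100:260]); 
cv2.imwrite("pics/a3.png",cv2.resize(np.hstack(ims),None,fx=2.5,fy=2.5))
print(r.inv().apply(-uy),r.inv().apply(uz),s['opening'])
```

```text
[ 0.0022 -0.7709  0.6369] [-0.0059 -0.6369 -0.7709] 0.25083216968501315
```

View pics/a3.png

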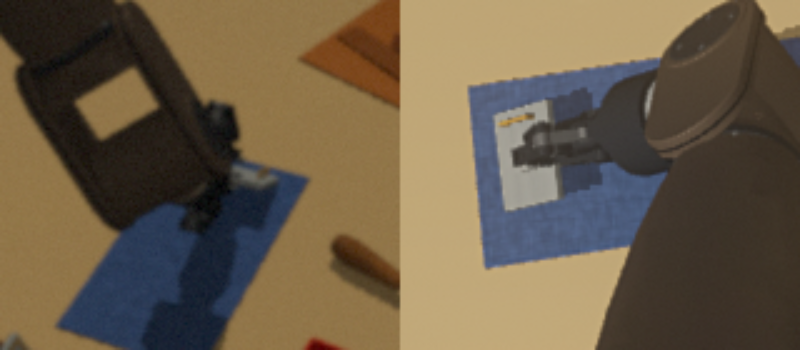

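Emit:
arm_command --steps '[{"hand":0.25,"travel":[0,-0.154,0.125],"rotation":[0,0,0]},{"hand":0.25,"travel":[0,-0.16,0.06],"rotation":[0,0,0]},{"hand":0.25,"travel":[0,-0.18,-0.05],"rotation":[0,0,0]},{"hand":0.35,"travel":[0,-0.15,-0.14],"rotation":[0,0,0]}]'

```text
time: 8.45
eef_pos: [0.4822, 0.1063, 0.1673]
tcp_rot: [-0.069, 0.939, -0.335, 0.022]
contact_force: [1.6, 0.2, -0.7]
opening: 0.346
```

Run:
```python
from h import *
s,p,r=cur()
ims=[]
for n in("scene","top"):
    im,d=ctrl.read_camera(n); ims.append(im[80:220,200:360] if n=="scene" else im[230:370,100:260]); 
cv2.imwrite("pics/a4.png",cv2.resize(np.hstack(ims),None,fx=2.5,fy=2.5))
a,e=fitk()
for k in(1,):
  for tilt in(30,20,10):
   for sl in(0,-15,-25,15):
    Rt=R.from_rotvec(np.radians(30-tilt)*uy).as_matrix()@ (R.from_rotvec(np.radians(sl)*(.866*ux+.5*uz)).as_matrix()@RG)
    c=pl(k)+.03*(-.5*ux+.866*uz)
    print(tilt,sl,*[ik(c-b*FG,Rt,np.array([-.67,-.3,2.4,.6,.7,-1.2]),a) for b in(.05,0)])
```

```text
30 0 (array([-0.6632, -0.2818,  2.48  ,  0.55  ,  0.717 , -1.1911]), np.float64(0.01297483302369294)) (array([-0.6207, -0.1336,  2.48  ,  0.7084,  0.5478, -1.3324]), np.float64(0.006011982866428345))
30 -15 (array([-0.4785, -0.2899,  2.48  ,  0.0686,  0.4983, -0.5936]), np.float64(0.02468966285119878)) (array([-0.4468, -0.1332,  2.48  ,  0.0948,  0.2949, -0.5943]), np.float64(0.015770240449855966))
30 -25 (array([-0.3406, -0.2549,  2.48  , -0.5186,  0.4513,  0.082 ]), np.float64(0.027940241960395126)) (array([-0.3211, -0.0962,  2.48  , -0.8589,  0.2862,  0.4519]), np.float64(0.017329245242271696))
30 15 (array([-0.7956, -0.2228,  2.4723,  0.7334,  0.9444, -1.4641]), np.float64(8.725579619950352e-08)) (array([-0.7386, -0.0533,  2.4347,  0.8237,  0.8211, -1.5452]), np.float64(1.495431556364224e-11))
20 0 (array([-0.6084, -0.2883,  2.4693,  0.3556,  0.7318, -0.9867]), np.float64(6.628932625041273e-10)) (array([-0.5602, -0.1167,  2.4332,  0.4057,  0.5922, -1.0117]), np.float64(7.375136705789535e-08))
20 -15 (array([-0.4479, -0.2955,  2.48  , -0.0818,  0.563 , -0.4776]), np.float64(0.0073
[... 646 characters left out ...]
-0.0522,  2.3498,  0.1592,  0.7094, -0.751 ]), np.float64(6.081246617384295e-13))
10 -15 (array([-0.4025, -0.2435,  2.4302, -0.2159,  0.6827, -0.3699]), np.float64(3.096159639781604e-09)) (array([-0.3678, -0.0763,  2.3906, -0.2735,  0.5654, -0.2723]), np.float64(2.6883628101437296e-09))
10 -25 (array([-0.3057, -0.2297,  2.449 , -0.5464,  0.6479, -0.0116]), np.float64(2.6880152059760592e-08)) (array([-0.2764, -0.0559,  2.4046, -0.6613,  0.5537,  0.1507]), np.float64(1.1067876060089077e-09))
10 15 (array([-0.6486, -0.117 ,  2.326 ,  0.3592,  1.0306, -1.0125]), np.float64(3.0031532816110484e-14)) (array([-0.6059,  0.0266,  2.2905,  0.3926,  0.918 , -1.0236]), np.float64(2.5369212147685616e-09))
```

View pics/a4.png

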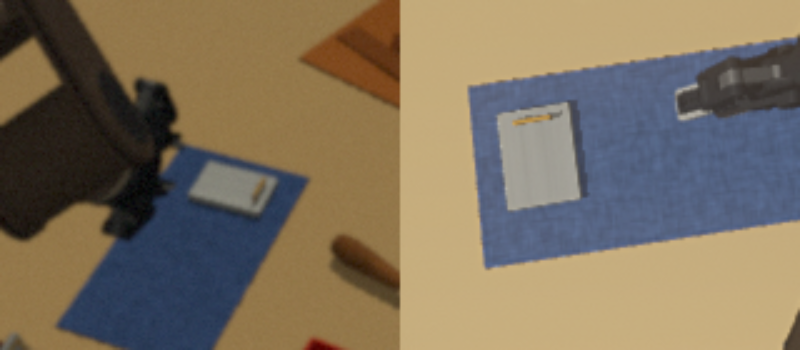

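The first plate lies flat on the mat, with its bail at (537,120) in the composite. The other end, near (540,195), is bare, so it looks studless. I'll confirm with depth and measure its pose.

```bash
cat >> h.py <<'E'
def matplates(n="top"):
    im,d=ctrl.read_camera(n); P,u,v=cloud(n,d)
    g=im[v,u].astype(int); q=(P-MC)@np.stack([ux,uy,uz],1)
    m=(abs(q[:,0])<.09)&(abs(q[:,1])<.17)&(P[:,2]<.03)&(P[:,2]>.006)&(np.ptp(g,axis=1)<45)&(g.max(1)>110)
    M=np.zeros(d.shape,np.uint8);M[v[m],u[m]]=255
    n_,L,st,ce=cv2.connectedComponentsWithStats(M)
    Z=np.full(d.shape,np.nan);Z[v,u]=P[:,2];X=np.zeros(d.shape+(3,));X[v,u]=P
    for i in range(1,n_):
        if st[i,4]<200: continue
        A=X[L==i]; rc=cv2.minAreaRect((A[:,:2]*1000).astype(np.float32)); c=np.array(rc[0])/1000
        w=np.linalg.svd(A-A.mean(0))[2][2]
        print(n,'px',ce[i],st[i,4],'xy',c,'size',np.round(rc[1],1),'ang',round(rc[2],1),'z',np.median(A[:,2]),'tiltdeg',np.degrees(np.arccos(abs(w[2]))),'mat',(np.r_[c,.003]-MC)@np.stack([ux,uy],1))
        # heights of both ends
        for sgn,nm in((1,'+x end'),(-1,'-x end')):
            e=c+sgn*.029*ux[:2]; dd=np.hypot(X[...,0]-e[0],X[...,1]-e[1])<.012
            B=im[dd]; z=X[dd][:,2]; print('   ',nm,'maxz',z.max(),'n>17mm',(z>.017).sum(),'brass px',((B[:,2].astype(int)-B[:,0])>50).sum())
    return im
E
python3 - <<'E'
from h import *
im=matplates("top"); im2=matplates("scene")
E
```

```text
top px [154.7819 292.4855] 1137 xy [0.4689 0.2758] size [91.3 66.5] ang 7.5 z 0.012219306416852982 tiltdeg 0.5882361540703198 mat [0.0136 0.0979]
    +x end maxz 0.025646572327654216 n>17mm 24 brass px 23
    -x end maxz 0.01757303315544556 n>17mm 4 brass px 0
scene px [292.2605 154.1316] 380 xy [0.4649 0.272 ] size [77.5 61.4] ang 5.4 z 0.010042252818958597 tiltdeg 0.8407547832429257 mat [0.0091 0.0947]
    +x end maxz 0.021302869699881377 n>17mm 10 brass px 7
    -x end maxz 0.013008738803510833 n>17mm 0 brass px 0
```

Run:
```python
from h import *
a,e=fitk(); print(e)
Rd=np.stack([-ux,-uz,-uy],1)
W=[(np.array([.467,.274,.10]),Rd),(np.array([.467,.274,.022]),Rd)]
sim(W,a)
plan(W[:1],1)
```

```text
1.008653502942991e-07
err 4.811319812003668e-09 dq/step 0.16541944792504326 [0.3432 0.1811 2.0148 0.     0.9456 1.7743]
err 6.440126210094377e-14 dq/step 0.01886408090371039 [0.3432 0.315  2.0305 0.     0.7961 1.7743]
6
[{'hand':1,'travel':[-0.005,0.096,-0.03],'rotation':[0.281,0.002,0.001]},{'hand':1,'travel':[-0.005,0.09,-0.043],'rotation':[0.281,0.002,0.001]},{'hand':1,'travel':[-0.005,0.083,-0.056],'rotation':[0.281,0.002,0.001]},{'hand':1,'travel':[-0.004,0.074,-0.068],'rotation':[0.281,0.002,0.001]},{'hand':1,'travel':[-0.004,0.063,-0.078],'rotation':[0.281,0.002,0.001]},{'hand':1,'travel':[-0.004,0.051,-0.086],'rotation':[0.281,0.002,0.001]}]
```

Emit:
arm_command --steps '[{"hand":1,"travel":[-0.005,0.096,-0.03],"rotation":[0.281,0.002,0]},{"hand":1,"travel":[-0.005,0.09,-0.043],"rotation":[0.281,0.002,0]},{"hand":1,"travel":[-0.005,0.083,-0.056],"rotation":[0.281,0.002,0]},{"hand":1,"travel":[-0.004,0.074,-0.068],"rotation":[0.281,0.002,0]},{"hand":1,"travel":[-0.004,0.063,-0.078],"rotation":[0.281,0.002,0]},{"hand":1,"travel":[-0.004,0.051,-0.086],"rotation":[0.281,0.002,0]}]'

```text
time: 9.4
eef_pos: [0.4604, 0.2762, 0.0858]
tcp_rot: [0.053, -0.696, 0.715, -0.044]
contact_force: [1.0, -0.9, -1.0]
opening: 0.998
```

Run:
```python
from h import *
s,p,r=cur(); print(p)
Rd=np.stack([-ux,-uz,-uy],1)
plan([(np.array([.467,.274,.07]),Rd)],1)
```

```text
[0.4604 0.2762 0.0858]
1
[{'hand':1,'travel':[-0.022,0.053,0.009],'rotation':[-0.049,-0.003,0.027]}]
```

Emit:
arm_command --steps '[{"hand":1,"travel":[-0.022,0.053,0.009],"rotation":[-0.049,-0.003,0.027]},{"hand":1,"travel":[0,0,0],"rotation":[0,0,0]}]'

```text
time: 9.65
eef_pos: [0.4613, 0.2781, 0.0641]
tcp_rot: [0.057, -0.704, 0.706, -0.05]
contact_force: [-0.1, 0.4, -0.1]
opening: 1.0
```

Run:
```python
from h import *
im,d=ctrl.read_camera("wrist"); cv2.imwrite("pics/w2.png",im)
s,p,r=cur(); print(p)
Rd=np.stack([-ux,-uz,-uy],1)
plan([(np.array([.467,.274,.022]),Rd,2)],1)
```

```text
[0.4618 0.2781 0.0649]
2
[{'hand':1,'travel':[-0.008,0.072,0.008],'rotation':[-0.001,0.01,0.008]},{'hand':1,'travel':[-0.008,0.072,0.008],'rotation':[-0.001,0.01,0.008]}]
```

View pics/w2.png

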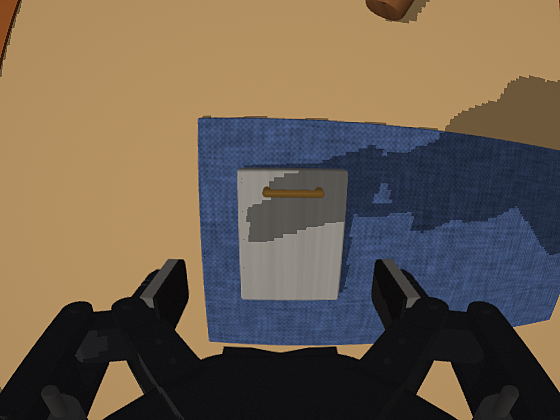

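The wrist view is clear: the plate spans columns 238–348, with the bail at (293,192) and a bare lower end, so it's studless. It sits about 6 mm towards +tool z. I'll correct for that, go down and grip.

Emit:
arm_command --steps '[{"hand":1,"travel":[-0.009,0.072,0.01],"rotation":[0,0.01,0.008]},{"hand":1,"travel":[-0.009,0.06,0.01],"rotation":[0,0.01,0.008]},{"hand":1,"travel":[0,0,0],"rotation":[0,0,0]}]'

```text
time: 10.07
eef_pos: [0.4676, 0.2716, 0.0244]
tcp_rot: [0.049, -0.705, 0.706, -0.048]
contact_force: [0.8, -0.7, -0.5]
opening: 1.004
```

Run:
```python
from h import *
Rd=np.stack([-ux,-uz,-uy],1)
plan([(np.array([.467,.272,.022]),Rd)],1)
```

```text
1
[{'hand':1,'travel':[0.002,0.008,-0.002],'rotation':[-0.004,-0.006,0.004]}]
```

Emit:
arm_command --steps '[{"hand":1,"travel":[0.002,0.008,0],"rotation":[0,0,0]},{"hand":0.6,"travel":[0,0,0],"rotation":[0,0,0]},{"hand":0.6,"travel":[0,0,0],"rotation":[0,0,0]},{"hand":0.6,"travel":[0,0,0],"rotation":[0,0,0]},{"hand":0.6,"travel":[0,0,0],"rotation":[0,0,0]}]' --grip_force 60

```text
time: 10.7
eef_pos: [0.4684, 0.2716, 0.0249]
tcp_rot: [0.047, -0.705, 0.706, -0.048]
contact_force: [0.2, 0.5, -2.0]
opening: 0.676
```

Run:
```python
from h import *
s,p,r=cur(); print(p,s['opening'],s['contact_force'])
a,e=fitk()
Rt=np.stack([-np.array([1,0,0.]),-uz,-np.array([0,1,0.])],1)
W=[(p+np.array([0,0,.10]),r.as_matrix()),(np.array([.715,.012,.12]),Rt),(np.array([.715,.012,.024]),Rt)]
sim(W,a); plan(W[:2],.6)
```

```text
[0.4684 0.2716 0.0249] 0.6760262642550359 [ 0.195   0.5179 -1.9802]
err 2.28655705480918e-12 dq/step 0.02422502121448067 [ 0.3386  0.143   2.0047 -0.0015  0.9926  1.7746]
err 1.2762147894029852e-08 dq/step 0.08142666561342882 [-0.1248  0.497   1.5593  0.      1.0853  1.446 ]
err 8.251177519014163e-13 dq/step 0.018350546964329695 [-0.1248  0.6182  1.5805  0.      0.9429  1.446 ]
10
[{'hand':0.6,'travel':[-0.0,-0.167,0.0],'rotation':[-0.0,0.0,0.0]},{'hand':0.6,'travel':[-0.0,-0.167,0.0],'rotation':[-0.0,0.0,0.0]},{'hand':0.6,'travel':[-0.087,0.002,0.121],'rotation':[-0.0,0.032,-0.0]},{'hand':0.6,'travel':[-0.089,0.002,0.12],'rotation':[-0.0,0.032,-0.0]},{'hand':0.6,'travel':[-0.091,0.002,0.118],'rotation':[-0.0,0.032,-0.0]},{'hand':0.6,'travel':[-0.093,0.002,0.116],'rotation':[-0.0,0.032,-0.0]},{'hand':0.6,'travel':[-0.095,0.002,0.115],'rotation':[-0.0,0.032,-0.0]},{'hand':0.6,'travel':[-0.097,0.002,0.113],'rotation':[-0.0,0.032,-0.0]},{'hand':0.6,'travel':[-0.099,0.002,0.112],'rotation':[-0.0,0.032,-0.0]},{'hand':0.6,'travel':[-0.101,0.002,0.11],'rotation':[-0.0,0.032,-0.0]}]
```

Emit:
arm_command --steps '[{"hand":0.5,"travel":[0,-0.05,0],"rotation":[0,0,0]},{"hand":0.5,"travel":[0,-0.05,0],"rotation":[0,0,0]},{"hand":0.5,"travel":[0,-0.14,0],"rotation":[0,0,0]},{"hand":0.5,"travel":[0,-0.14,0],"rotation":[0,0,0]}]' --grip_force 80

```text
time: 11.2
eef_pos: [0.4654, 0.2708, 0.1403]
tcp_rot: [0.05, -0.704, 0.707, -0.046]
contact_force: [0.0, 0.1, -1.9]
opening: 0.668
```

Run:
```python
from h import *
s,p,r=cur(); print(p,s['opening'],s['contact_force'])
im,d=ctrl.read_camera("wrist"); cv2.imwrite("pics/w3.png",im[:,100:460])
Rt=np.stack([-np.array([1,0,0.]),-uz,-np.array([0,1,0.])],1)
plan([(np.array([.715,.012,.12]),Rt)],.5)
```

```text
[0.4654 0.2708 0.1403] 0.6680423132483599 [ 0.0408  0.128  -1.874 ]
8
[{'hand':0.5,'travel':[-0.087,0.012,0.121],'rotation':[-0.0,0.032,-0.001]},{'hand':0.5,'travel':[-0.089,0.012,0.12],'rotation':[-0.0,0.032,-0.001]},{'hand':0.5,'travel':[-0.091,0.012,0.118],'rotation':[-0.0,0.032,-0.001]},{'hand':0.5,'travel':[-0.093,0.011,0.117],'rotation':[-0.0,0.032,-0.001]},{'hand':0.5,'travel':[-0.095,0.011,0.115],'rotation':[-0.0,0.032,-0.001]},{'hand':0.5,'travel':[-0.097,0.011,0.114],'rotation':[-0.0,0.032,-0.001]},{'hand':0.5,'travel':[-0.099,0.011,0.112],'rotation':[-0.0,0.032,-0.001]},{'hand':0.5,'travel':[-0.101,0.011,0.11],'rotation':[-0.0,0.032,-0.001]}]
```

View pics/w3.png

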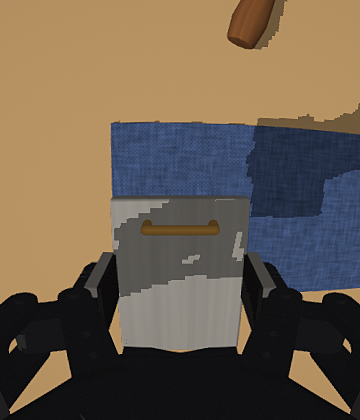

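The plate is held squarely between the pads. On to the tray.

Emit:
arm_command --steps '[{"hand":0.5,"travel":[-0.087,0.005,0.121],"rotation":[0,0.032,0]},{"hand":0.5,"travel":[-0.089,0.005,0.12],"rotation":[0,0.032,0]},{"hand":0.5,"travel":[-0.091,0.005,0.118],"rotation":[0,0.032,0]},{"hand":0.5,"travel":[-0.093,0.005,0.117],"rotation":[0,0.032,0]},{"hand":0.5,"travel":[-0.095,0.005,0.115],"rotation":[0,0.032,0]},{"hand":0.5,"travel":[-0.097,0.005,0.114],"rotation":[0,0.032,0]},{"hand":0.5,"travel":[-0.099,0.005,0.112],"rotation":[0,0.032,0]},{"hand":0.5,"travel":[-0.09,0.005,0.1],"rotation":[0,0.032,0]}]'

```text
time: 12.25
eef_pos: [0.7203, 0.011, 0.1498]
tcp_rot: [0.005, 0.708, -0.706, 0.008]
contact_force: [0.4, 0.5, -2.0]
opening: 0.671
```

Run:
```python
from h import *
s,p,r=cur(); print(p,s['opening'],s['contact_force'])
Rt=np.stack([-np.array([1,0,0.]),-uz,-np.array([0,1,0.])],1)
plan([(np.array([.713,.012,.08]),Rt,2)],.5)
```

```text
[0.7203 0.011  0.1498] 0.6708943972521444 [ 0.4427  0.5333 -2.0003]
2
[{'hand':0.5,'travel':[0.014,0.116,-0.001],'rotation':[0.003,0.004,-0.018]},{'hand':0.5,'travel':[0.013,0.116,-0.002],'rotation':[0.003,0.004,-0.018]}]
```

Emit:
arm_command --steps '[{"hand":0.5,"travel":[0.014,0.116,0],"rotation":[0.003,0.004,-0.018]},{"hand":0.5,"travel":[0.013,0.116,-0.002],"rotation":[0.003,0.004,-0.018]},{"hand":0.5,"travel":[0,0,0],"rotation":[0,0,0]}]'

```text
time: 12.62
eef_pos: [0.7165, 0.0075, 0.0822]
tcp_rot: [-0.004, -0.707, 0.707, -0.0]
contact_force: [0.2, -0.3, -1.8]
opening: 0.671
```

Run:
```python
from h import *
s,p,r=cur(); print(p,s['opening'],s['contact_force'])
im,d=ctrl.read_camera("wrist"); cv2.imwrite("pics/w4.png",im[:,60:500])
Rt=np.stack([-np.array([1,0,0.]),-uz,-np.array([0,1,0.])],1)
plan([(np.array([.713,.012,.030]),Rt,2)],.5)
```

```text
[0.7165 0.0075 0.0822] 0.67095265107565 [ 0.2403 -0.2503 -1.789 ]
2
[{'hand':0.5,'travel':[0.009,0.091,-0.008],'rotation':[-0.002,-0.005,-0.009]},{'hand':0.5,'travel':[0.009,0.091,-0.008],'rotation':[-0.002,-0.005,-0.009]}]
```

View pics/w4.png

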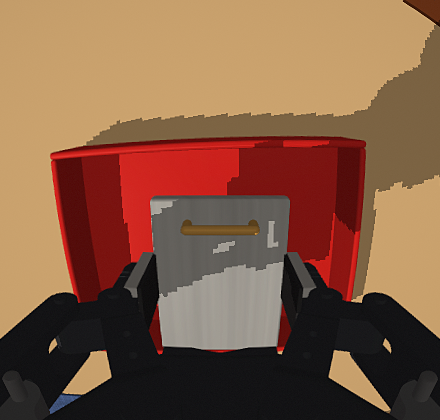

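The plate is centred in the tray, whose walls are at columns 52 and 365. I'll lower it.

Emit:
arm_command --steps '[{"hand":0.5,"travel":[0.007,0.088,-0.007],"rotation":[0,-0.005,-0.009]},{"hand":0.5,"travel":[0.007,0.068,-0.007],"rotation":[0,-0.005,-0.009]},{"hand":0.5,"travel":[0,0,0],"rotation":[0,0,0]}]'

```text
time: 13.05
eef_pos: [0.7162, 0.0124, 0.0392]
tcp_rot: [-0.002, -0.706, 0.708, -0.003]
contact_force: [0.1, 0.4, -2.0]
opening: 0.667
```

Emit:
arm_command --steps '[{"hand":0.5,"travel":[0,0.035,0],"rotation":[0,0,0]},{"hand":0.5,"travel":[0,0,0],"rotation":[0,0,0]}]'

```text
time: 13.3
eef_pos: [0.7165, 0.0125, 0.0284]
tcp_rot: [-0.002, -0.706, 0.708, -0.003]
contact_force: [-0.3, 0.6, -2.3]
opening: 0.672
```

Emit:
arm_command --steps '[{"hand":0.5,"travel":[0,0.01,0],"rotation":[0,0,0]},{"hand":0.5,"travel":[0,0.004,0],"rotation":[0,0,0]}]'

```text
time: 13.55
eef_pos: [0.7177, 0.0124, 0.0258]
tcp_rot: [-0.003, -0.706, 0.708, -0.004]
contact_force: [-2.3, -0.9, -0.4]
opening: 0.67
```

The plate has reached the tray floor. Releasing and rising.

Emit:
arm_command --steps '[{"hand":0.8,"travel":[0,0,0],"rotation":[0,0,0]},{"hand":0.9,"travel":[0,0,0],"rotation":[0,0,0]},{"hand":0.9,"travel":[0,-0.1,0],"rotation":[0,0,0]},{"hand":0.9,"travel":[0,-0.2,0],"rotation":[0,0,0]},{"hand":0.35,"travel":[0,-0.2,0],"rotation":[0,0,0]},{"hand":0.35,"travel":[0,-0.2,0],"rotation":[0,0,0]}]'

```text
time: 14.3
eef_pos: [0.7135, 0.0128, 0.2355]
tcp_rot: [0.001, -0.707, 0.708, -0.0]
contact_force: [0.2, 0.5, -0.5]
opening: 0.488
```

Run:
```python
from h import *
s,p,r=cur(); log(s); a,e=fitk(); print(e,p)
im,d=ctrl.read_camera("top"); cv2.imwrite("pics/t2.png",im)
SL=R.from_euler('z',15,degrees=True).as_matrix()
c=pl(1)+.03*(-.5*ux+.866*uz)
RS=RG@SL
fs=RS[:,1]
for my in(.085,0,-.085):
    t,Rl=laytcp(my,40); 
    for z in(.08,0): print(my,ik(t+z*uz,Rl@SL,np.array([-.03,.34,2.15,.99,1.12,.7]),a))
W=[(np.array([.45,-.12,.24]),RS),(c-.05*FG,RS),(c,RS)]
q=sim(W,a); plan(W[:2],.35)
```

```text
6.073523639571476e-08 [0.7135 0.0128 0.2355]
0.085 (array([-0.0638,  0.0583,  2.2902,  1.127 ,  1.0359,  0.7491]), np.float64(3.552713678800501e-15))
0.085 (array([-0.0638,  0.2536,  2.2841,  1.2398,  0.9641,  0.5408]), np.float64(4.747359449996936e-12))
0 (array([-0.2565,  0.0704,  2.2772,  1.0247,  1.1572,  0.6767]), np.float64(9.492406860545088e-15))
0 (array([-0.2565,  0.2631,  2.2712,  1.1057,  1.0665,  0.4946]), np.float64(7.243579347449016e-12))
-0.085 (array([-0.4294,  0.116 ,  2.2268,  0.9283,  1.2622,  0.6071]), np.float64(2.0183782423188745e-10))
-0.085 (array([-0.4294,  0.2991,  2.2211,  0.983 ,  1.1597,  0.4524]), np.float64(7.1284811723609805e-09))
err 1.2494815182506615e-10 dq/step 0.3896393390427095 [-0.7569 -0.3107  2.2672  0.6309  1.1519 -1.2212]
err 5.68087534014164e-08 dq/step 0.03779079384228812 [-0.7956 -0.2228  2.4723  0.7334  0.9444 -1.4641]
err 1.0475509348850665e-11 dq/step 0.021226760573536604 [-0.7386 -0.0533  2.4347  0.8237  0.8211 -1.5452]
15
[{'hand':0.35,'travel':[0.074,0.001,0.037],'rotation':[0.024,-0.274,0.1]},{'hand':0.35,'travel':[0.079,-0.003,0.0
[... 292 characters left out ...]
9,-0.02],'rotation':[0.024,-0.274,0.1]},{'hand':0.35,'travel':[0.073,-0.024,-0.031],'rotation':[0.024,-0.274,0.1]},{'hand':0.35,'travel':[0.067,-0.028,-0.041],'rotation':[0.024,-0.274,0.1]},{'hand':0.35,'travel':[0.059,-0.032,-0.049],'rotation':[0.024,-0.274,0.1]},{'hand':0.35,'travel':[0.049,-0.035,-0.057],'rotation':[0.024,-0.274,0.1]},{'hand':0.35,'travel':[0.039,-0.038,-0.062],'rotation':[0.024,-0.274,0.1]},{'hand':0.35,'travel':[0.027,-0.041,-0.067],'rotation':[0.024,-0.274,0.1]},{'hand':0.35,'travel':[-0.005,0.108,-0.112],'rotation':[0.0,0.0,0.0]},{'hand':0.35,'travel':[-0.005,0.108,-0.112],'rotation':[0.0,0.0,0.0]},{'hand':0.35,'travel':[-0.005,0.108,-0.112],'rotation':[0.0,0.0,0.0]}]
```

View pics/t2.png

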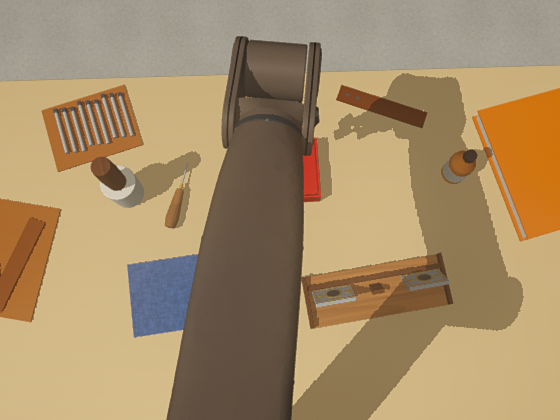

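Both remaining plates stand in the rack at (334,294) and (425,279). Next is the left one, gripped with a 15° in-plane slant so it stays in reach.

Emit:
arm_command --steps '[{"hand":0.35,"travel":[0.074,0.001,0.037],"rotation":[0.024,-0.274,0.1]},{"hand":0.35,"travel":[0.079,-0.003,0.026],"rotation":[0.024,-0.274,0.1]},{"hand":0.35,"travel":[0.082,-0.006,0.014],"rotation":[0.024,-0.274,0.1]},{"hand":0.35,"travel":[0.082,-0.011,0.003],"rotation":[0.024,-0.274,0.1]},{"hand":0.35,"travel":[0.081,-0.015,-0.009],"rotation":[0.024,-0.274,0.1]},{"hand":0.35,"travel":[0.078,-0.019,-0.02],"rotation":[0.024,-0.274,0.1]},{"hand":0.35,"travel":[0.073,-0.024,-0.031],"rotation":[0.024,-0.274,0.1]},{"hand":0.35,"travel":[0.067,-0.028,-0.041],"rotation":[0.024,-0.274,0.1]},{"hand":0.35,"travel":[0.059,-0.032,-0.049],"rotation":[0.024,-0.274,0.1]},{"hand":0.35,"travel":[0.049,-0.035,-0.057],"rotation":[0.024,-0.274,0.1]},{"hand":0.35,"travel":[0.039,-0.038,-0.062],"rotation":[0.024,-0.274,0.1]},{"hand":0.35,"travel":[0.027,-0.041,-0.067],"rotation":[0.024,-0.274,0.1]}]'

```text
time: 15.85
eef_pos: [0.4508, -0.1306, 0.247]
tcp_rot: [-0.339, 0.342, -0.468, 0.741]
contact_force: [-0.0, -0.8, -0.5]
opening: 0.348
```

```bash
cat >> h.py <<'E'
SL=R.from_euler('z',15,degrees=True).as_matrix(); RS=RG@SL
def top(k): return pl(k)+.03*(-.5*ux+.866*uz)
E
python3 - <<'E'
from h import *
s,p,r=cur(); print(p,s['qpos'])
c=top(1); plan([(c-.06*FG,RS)],.35)
E
```

```text
[ 0.4508 -0.1306  0.247 ] [-0.7863 -0.3063  2.2565  0.6553  1.1715 -1.3263]
3
[{'hand':0.35,'travel':[-0.026,0.105,-0.116],'rotation':[-0.016,0.047,-0.004]},{'hand':0.35,'travel':[-0.023,0.106,-0.116],'rotation':[-0.016,0.047,-0.004]},{'hand':0.35,'travel':[-0.021,0.107,-0.115],'rotation':[-0.016,0.047,-0.004]}]
```

Emit:
arm_command --steps '[{"hand":0.35,"travel":[-0.026,0.105,-0.116],"rotation":[-0.016,0.047,-0.004]},{"hand":0.35,"travel":[-0.023,0.106,-0.116],"rotation":[-0.016,0.047,-0.004]}]'

```text
time: 16.1
eef_pos: [0.4186, -0.1124, 0.1636]
tcp_rot: [-0.335, 0.359, -0.48, 0.727]
contact_force: [0.0, 0.3, 0.4]
opening: 0.346
```

Run:
```python
from h import *
s,p,r=cur(); print(p,s['qpos'])
c=top(1); plan([(c-.04*FG,RS)],.35)
```

```text
[ 0.4186 -0.1124  0.1636] [-0.8051 -0.2928  2.4085  0.6896  1.0384 -1.4026]
2
[{'hand':0.35,'travel':[-0.009,0.09,-0.062],'rotation':[-0.014,0.026,0.01]},{'hand':0.35,'travel':[-0.008,0.091,-0.061],'rotation':[-0.014,0.026,0.01]}]
```

Emit:
arm_command --steps '[{"hand":0.35,"travel":[-0.009,0.085,-0.06],"rotation":[-0.014,0.026,0.01]},{"hand":0.35,"travel":[-0.008,0.065,-0.05],"rotation":[-0.014,0.026,0.01]},{"hand":0.35,"travel":[0,0,0],"rotation":[0,0,0]}]'

```text
time: 16.48
eef_pos: [0.407, -0.0962, 0.1065]
tcp_rot: [-0.332, 0.376, -0.478, 0.721]
contact_force: [0.1, 0.4, -0.1]
opening: 0.347
```

Run:
```python
from h import *
s,p,r=cur(); print(p,s['qpos'])
im,d=ctrl.read_camera("wrist"); cv2.imwrite("pics/w5.png",im[:,60:500])
c=top(1); plan([(c,RS,2)],.35)
```

```text
[ 0.407  -0.0962  0.1065] [-0.7917 -0.2111  2.4689  0.7344  0.9367 -1.4629]
2
[{'hand':0.35,'travel':[0.018,0.077,-0.002],'rotation':[0.001,-0.002,0.002]},{'hand':0.35,'travel':[0.018,0.077,-0.002],'rotation':[0.001,-0.002,0.002]}]
```

View pics/w5.png

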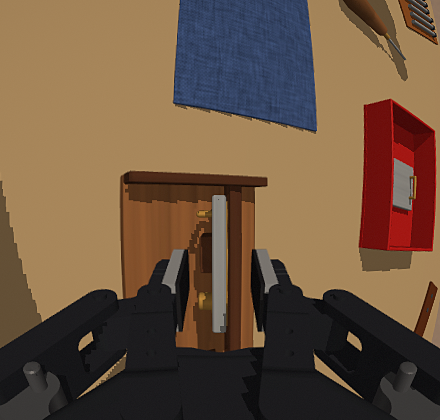

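The jaws, at columns 180 and 258, straddle the plate edge at column 218. This plate's stud shows at (203,300), and the rejected plate lies in the tray. Going down to grip.

Emit:
arm_command --steps '[{"hand":0.35,"travel":[0.018,0.077,0],"rotation":[0,0,0]},{"hand":0.35,"travel":[0.014,0.06,0],"rotation":[0,0,0]},{"hand":0.35,"travel":[0,0,0],"rotation":[0,0,0]}]'

```text
time: 16.9
eef_pos: [0.4335, -0.097, 0.0762]
tcp_rot: [-0.332, 0.369, -0.482, 0.721]
contact_force: [-0.4, -0.8, -0.1]
opening: 0.349
```

Run:
```python
from h import *
s,p,r=cur(); print(p,s['qpos'],s['contact_force'])
c=top(1); plan([(c,RS,1)],.35)
```

```text
[ 0.4335 -0.097   0.0762] [-0.7409 -0.0748  2.4283  0.8118  0.8298 -1.5288] [-0.4283 -0.8358 -0.0958]
1
[{'hand':0.35,'travel':[-0.01,0.029,-0.024],'rotation':[-0.011,0.009,0.022]}]
```

Emit:
arm_command --steps '[{"hand":0.35,"travel":[-0.01,0.03,-0.02],"rotation":[-0.011,0.009,0.022]},{"hand":0.35,"travel":[0,0,0],"rotation":[0,0,0]},{"hand":0,"travel":[0,0,0],"rotation":[0,0,0]},{"hand":0,"travel":[0,0,0],"rotation":[0,0,0]},{"hand":0,"travel":[0,0,0],"rotation":[0,0,0]},{"hand":0,"travel":[0,0,0],"rotation":[0,0,0]}]' --grip_force 60

```text
time: 17.65
eef_pos: [0.4306, -0.0936, 0.0677]
tcp_rot: [-0.334, 0.373, -0.478, 0.722]
contact_force: [-0.5, 0.3, -0.1]
opening: 0.08
```

Run:
```python
from h import *
s,p,r=cur(); c=top(1); print(p,(p-c)@np.stack([ux,uy,uz,FG],1),s['opening'],s['contact_force'])
print('dRdeg',np.degrees((R.from_matrix(RS).inv()*r).as_rotvec()))
a,e=fitk()
t,Rl=laytcp(.075,40)
up=p-.04*FG
W=[(up,r.as_matrix()),(np.array([.46,-.10,.24]),r.as_matrix()),(t+.08*uz,Rl@SL)]
sim(W,a); plan(W[:2],0)
print(r.inv().apply(-FG),r.inv().apply(uz))
```

```text
[ 0.4306 -0.0936  0.0677] [ 0.0001 -0.0012  0.0017 -0.0015] 0.08016849019400227 [-0.4612  0.2568 -0.0581]
dRdeg [-0.1307 -0.2375 -0.1894]
err 5.384581669432009e-13 dq/step 0.016905170721072005 [-0.7834 -0.1927  2.4638  0.7435  0.9191 -1.4758]
err 1.088150181072223e-10 dq/step 0.04593195796205207 [-0.6993 -0.3122  2.2675  0.6285  1.1192 -1.1754]
err 1.1088702620357109e-08 dq/step 0.32556088762951474 [-0.0871  0.0578  2.2907  1.1148  1.0509  0.7407]
4
[{'hand':0,'travel':[-0.034,-0.129,-0.0],'rotation':[0.0,0.0,0.0]},{'hand':0,'travel':[-0.015,-0.105,0.123],'rotation':[0.0,0.0,0.0]},{'hand':0,'travel':[-0.015,-0.105,0.123],'rotation':[0.0,0.0,0.0]},{'hand':0,'travel':[-0.015,-0.105,0.123],'rotation':[0.0,0.0,0.0]}]
[-0.2556 -0.9668 -0.0011] [-0.2193 -0.8384  0.499 ]
```

Emit:
arm_command --steps '[{"hand":0,"travel":[-0.017,-0.066,0],"rotation":[0,0,0]},{"hand":0,"travel":[-0.02,-0.08,0],"rotation":[0,0,0]},{"hand":0,"travel":[-0.015,-0.105,0.123],"rotation":[0,0,0]},{"hand":0,"travel":[-0.015,-0.105,0.123],"rotation":[0,0,0]},{"hand":0,"travel":[-0.015,-0.105,0.123],"rotation":[0,0,0]}]' --grip_force 80

```text
time: 18.27
eef_pos: [0.4552, -0.0986, 0.2429]
tcp_rot: [-0.333, 0.379, -0.476, 0.721]
contact_force: [1.2, -1.0, -1.7]
opening: 0.075
```

Run:
```python
from h import *
s,p,r=cur(); print(p,s['opening'],s['contact_force'])
t,Rl=laytcp(.075,40)
plan([(t+.08*uz,Rl@SL)],0)
```

```text
[ 0.4552 -0.0986  0.2429] 0.07466864489337006 [ 1.2154 -0.9878 -1.6933]
12
[{'hand':0,'travel':[-0.08,0.058,-0.003],'rotation':[-0.096,0.298,0.047]},{'hand':0,'travel':[-0.077,0.06,-0.013],'rotation':[-0.096,0.298,0.047]},{'hand':0,'travel':[-0.073,0.063,-0.021],'rotation':[-0.096,0.298,0.047]},{'hand':0,'travel':[-0.067,0.066,-0.029],'rotation':[-0.096,0.298,0.047]},{'hand':0,'travel':[-0.06,0.069,-0.035],'rotation':[-0.096,0.298,0.047]},{'hand':0,'travel':[-0.053,0.073,-0.041],'rotation':[-0.096,0.298,0.047]},{'hand':0,'travel':[-0.044,0.076,-0.044],'rotation':[-0.096,0.298,0.047]},{'hand':0,'travel':[-0.035,0.079,-0.047],'rotation':[-0.096,0.298,0.047]},{'hand':0,'travel':[-0.026,0.082,-0.047],'rotation':[-0.096,0.298,0.047]},{'hand':0,'travel':[-0.016,0.085,-0.046],'rotation':[-0.096,0.298,0.047]},{'hand':0,'travel':[-0.007,0.088,-0.044],'rotation':[-0.096,0.298,0.047]},{'hand':0,'travel':[0.002,0.09,-0.04],'rotation':[-0.096,0.298,0.047]}]
```

Emit:
arm_command --steps '[{"hand":0,"travel":[-0.08,0.058,-0.003],"rotation":[-0.096,0.298,0.047]},{"hand":0,"travel":[-0.077,0.06,-0.013],"rotation":[-0.096,0.298,0.047]},{"hand":0,"travel":[-0.073,0.063,-0.021],"rotation":[-0.096,0.298,0.047]},{"hand":0,"travel":[-0.067,0.066,-0.029],"rotation":[-0.096,0.298,0.047]},{"hand":0,"travel":[-0.06,0.069,-0.035],"rotation":[-0.096,0.298,0.047]},{"hand":0,"travel":[-0.053,0.073,-0.041],"rotation":[-0.096,0.298,0.047]},{"hand":0,"travel":[-0.044,0.076,-0.044],"rotation":[-0.096,0.298,0.047]},{"hand":0,"travel":[-0.035,0.079,-0.047],"rotation":[-0.096,0.298,0.047]},{"hand":0,"travel":[-0.026,0.082,-0.047],"rotation":[-0.096,0.298,0.047]},{"hand":0,"travel":[-0.016,0.085,-0.046],"rotation":[-0.096,0.298,0.047]},{"hand":0,"travel":[-0.007,0.088,-0.044],"rotation":[-0.096,0.298,0.047]}]'

```text
time: 19.65
eef_pos: [0.4669, 0.2164, 0.1392]
tcp_rot: [0.036, 0.925, -0.36, 0.116]
contact_force: [-0.1, 0.2, -2.5]
opening: 0.073
```

Run:
```python
from h import *
s,p,r=cur(); print(p,s['opening'],s['contact_force'])
t,Rl=laytcp(.075,40)
plan([(t+.06*uz,Rl@SL,2)],0)
```

```text
[0.4669 0.2164 0.1392] 0.07323299080183744 [-0.1069  0.2437 -2.4641]
2
[{'hand':0,'travel':[0.022,0.059,0.014],'rotation':[-0.045,0.103,0.011]},{'hand':0,'travel':[0.022,0.058,0.017],'rotation':[-0.045,0.103,0.011]}]
```

Emit:
arm_command --steps '[{"hand":0,"travel":[0.022,0.059,0.014],"rotation":[-0.045,0.103,0.011]},{"hand":0,"travel":[0.022,0.058,0.017],"rotation":[-0.045,0.103,0.011]},{"hand":0,"travel":[0,0,0],"rotation":[0,0,0]}]'

```text
time: 20.02
eef_pos: [0.4584, 0.2385, 0.1034]
tcp_rot: [0.056, 0.938, -0.335, 0.066]
contact_force: [-0.2, 0.1, -1.7]
opening: 0.075
```

Run:
```python
from h import *
s,p,r=cur()
t,Rl=laytcp(.075,40); print(p-t)
plan([(t+.006*uz,Rl@SL,2)],0)
```

```text
[-0.0022  0.002   0.0565]
2
[{'hand':0,'travel':[0.01,0.05,0.067],'rotation':[-0.0,-0.004,0.004]},{'hand':0,'travel':[0.01,0.05,0.067],'rotation':[-0.0,-0.004,0.004]}]
```

Emit:
arm_command --steps '[{"hand":0,"travel":[0.01,0.05,0.067],"rotation":[0,0,0.004]},{"hand":0,"travel":[0.01,0.046,0.06],"rotation":[0,0,0.004]},{"hand":0,"travel":[0,0,0],"rotation":[0,0,0]}]'

```text
time: 20.4
eef_pos: [0.4632, 0.2359, 0.0568]
tcp_rot: [0.059, 0.937, -0.336, 0.07]
contact_force: [-0.2, -0.8, -2.6]
opening: 0.073
```

Run:
```python
from h import *
s,p,r=cur()
t,Rl=laytcp(.075,40); print(p-t)
plan([(t-.002*uz,Rl@SL)],0)
ims=[]
for n in("scene","top"):
    im,d=ctrl.read_camera(n); ims.append(im[80:220,200:360] if n=="scene" else im[230:370,100:260]); 
cv2.imwrite("pics/a5.png",cv2.resize(np.hstack(ims),None,fx=2.5,fy=2.5))
```

```text
[ 0.0026 -0.0006  0.0099]
1
[{'hand':0,'travel':[0.015,0.025,0.028],'rotation':[-0.004,0.005,-0.009]}]
```

View pics/a5.png

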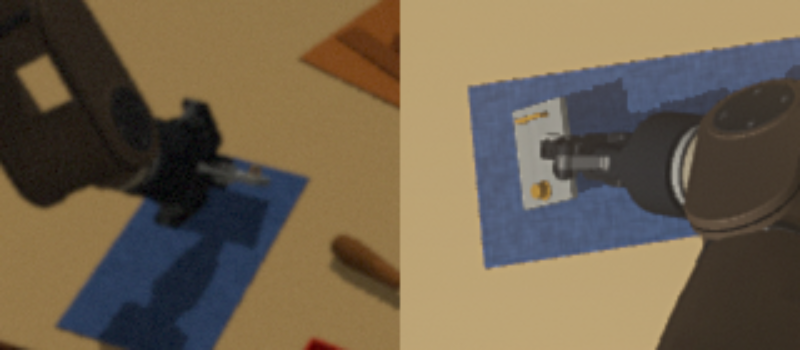

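The back is up, with the bail at (532,117) and the stud at (541,189). This plate is sound. I'll lower it to contact.

Emit:
arm_command --steps '[{"hand":0,"travel":[0.012,0.02,0.025],"rotation":[0,0.005,-0.009]},{"hand":0,"travel":[0,0,0],"rotation":[0,0,0]},{"hand":0,"travel":[0.002,0.009,0.012],"rotation":[0,0,0]},{"hand":0,"travel":[0,0,0],"rotation":[0,0,0]}]'

```text
time: 21.0
eef_pos: [0.4646, 0.2356, 0.0458]
tcp_rot: [0.059, 0.937, -0.336, 0.072]
contact_force: [0.5, 0.3, -1.7]
opening: 0.072
```

Emit:
arm_command --steps '[{"hand":0,"travel":[0.002,0.007,0.009],"rotation":[0,0,0]},{"hand":0,"travel":[0.001,0.005,0.007],"rotation":[0,0,0]}]'

```text
time: 21.25
eef_pos: [0.4663, 0.2368, 0.0442]
tcp_rot: [0.059, 0.939, -0.33, 0.073]
contact_force: [-4.9, -3.6, 10.8]
opening: 0.074
```

Firm contact. Releasing and withdrawing.

Emit:
arm_command --steps '[{"hand":0.18,"travel":[0,0,0],"rotation":[0,0,0]},{"hand":0.25,"travel":[0,0,0],"rotation":[0,0,0]},{"hand":0.25,"travel":[0,0,0],"rotation":[0,0,0]},{"hand":0.25,"travel":[0,-0.154,0.125],"rotation":[0,0,0]},{"hand":0.25,"travel":[0,-0.16,0.06],"rotation":[0,0,0]},{"hand":0.25,"travel":[0,-0.18,-0.05],"rotation":[0,0,0]},{"hand":0.35,"travel":[0,-0.15,-0.14],"rotation":[0,0,0]}]'

```text
time: 22.12
eef_pos: [0.4336, 0.0859, 0.1634]
tcp_rot: [0.055, 0.941, -0.328, 0.07]
contact_force: [0.6, -0.3, 0.4]
opening: 0.349
```

Run:
```python
from h import *
s,p,r=cur(); log(s); a,e=fitk();print(p,s['opening'],s['contact_force'],e)
im=matplates("top"); cv2.imwrite("pics/t3.png",im)
W=[(np.array([.47,-.0,.26]),r.as_matrix()),(np.array([.43,-.27,.24]),RG),(top(-1)-.05*FG,RG),(top(-1),RG)]
sim(W,a); plan(W[:2],.35)
```

```text
[0.4336 0.0859 0.1634] 0.3489917412139176 [ 0.6075 -0.333   0.3923] 3.833164463618033e-08
top px [163.2649 290.299 ] 1087 xy [0.4729 0.2598] size [93.2 69.9] ang 7.3 z 0.012104896500498397 tiltdeg 1.0039702131942885 mat [0.0154 0.0815]
    +x end maxz 0.024218521069554022 n>17mm 18 brass px 16
    -x end maxz 0.025899190408769535 n>17mm 28 brass px 34
err 2.4586804814319412e-12 dq/step 0.02822552970194181 [-0.5973 -0.0855  2.1413  0.8164  1.5647  0.7344]
err 5.619991244598667e-09 dq/step 0.35999761526020624 [-0.9682 -0.2412  2.2011  0.5581  1.0062 -1.3704]
err 7.730657225479831e-10 dq/step 0.03580042533657668 [-0.9769 -0.0143  2.2737  0.7039  0.7673 -1.6058]
err 6.59472476627343e-14 dq/step 0.016136483474985613 [-0.9254  0.1132  2.2452  0.7832  0.6687 -1.665 ]
16
[{'hand':0.35,'travel':[-0.06,-0.127,-0.012],'rotation':[-0.002,0.009,-0.005]},{'hand':0.35,'travel':[-0.059,-0.127,-0.013],'rotation':[-0.002,0.009,-0.005]},{'hand':0.35,'travel':[-0.059,-0.127,-0.013],'rotation':[-0.002,0.009,-0.005]},{'hand':0.35,'travel':[0.007,-0.052,0.046],'rotation':[0.128,-0.263,-0.07]},{'hand':0.35,
[... 198 characters left out ...]
8,-0.263,-0.07]},{'hand':0.35,'travel':[0.04,-0.036,0.045],'rotation':[0.128,-0.263,-0.07]},{'hand':0.35,'travel':[0.047,-0.032,0.042],'rotation':[0.128,-0.263,-0.07]},{'hand':0.35,'travel':[0.053,-0.027,0.037],'rotation':[0.128,-0.263,-0.07]},{'hand':0.35,'travel':[0.059,-0.023,0.03],'rotation':[0.128,-0.263,-0.07]},{'hand':0.35,'travel':[0.063,-0.019,0.023],'rotation':[0.128,-0.263,-0.07]},{'hand':0.35,'travel':[0.067,-0.015,0.016],'rotation':[0.128,-0.263,-0.07]},{'hand':0.35,'travel':[0.069,-0.012,0.007],'rotation':[0.128,-0.263,-0.07]},{'hand':0.35,'travel':[0.07,-0.009,-0.002],'rotation':[0.128,-0.263,-0.07]},{'hand':0.35,'travel':[0.069,-0.007,-0.011],'rotation':[0.128,-0.263,-0.07]}]
```

View pics/t3.png

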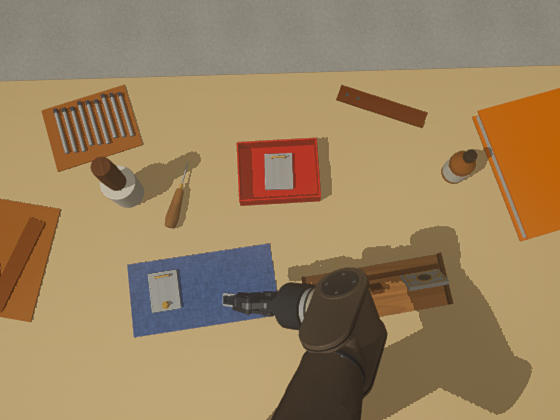

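The sound plate lies flat on the mat at (165,291) with bail and stud showing. The studless one is in the tray at (279,171). Now the third plate.

Emit:
arm_command --steps '[{"hand":0.35,"travel":[-0.06,-0.127,-0.012],"rotation":[-0.002,0.009,-0.005]},{"hand":0.35,"travel":[-0.059,-0.127,-0.013],"rotation":[-0.002,0.009,-0.005]},{"hand":0.35,"travel":[-0.059,-0.127,-0.013],"rotation":[-0.002,0.009,-0.005]},{"hand":0.35,"travel":[0.007,-0.052,0.046],"rotation":[0.128,-0.263,-0.07]},{"hand":0.35,"travel":[0.015,-0.049,0.048],"rotation":[0.128,-0.263,-0.07]},{"hand":0.35,"travel":[0.024,-0.045,0.049],"rotation":[0.128,-0.263,-0.07]},{"hand":0.35,"travel":[0.032,-0.041,0.048],"rotation":[0.128,-0.263,-0.07]},{"hand":0.35,"travel":[0.04,-0.036,0.045],"rotation":[0.128,-0.263,-0.07]},{"hand":0.35,"travel":[0.047,-0.032,0.042],"rotation":[0.128,-0.263,-0.07]},{"hand":0.35,"travel":[0.053,-0.027,0.037],"rotation":[0.128,-0.263,-0.07]},{"hand":0.35,"travel":[0.059,-0.023,0.03],"rotation":[0.128,-0.263,-0.07]},{"hand":0.35,"travel":[0.063,-0.019,0.023],"rotation":[0.128,-0.263,-0.07]},{"hand":0.35,"travel":[0.067,-0.015,0.016],"rotation":[0.128,-0.263,-0.07]},{"hand":0.35,"travel":[0.069,-0.012,0.007],"rotation":[0.128,-0.263,-0.07]},{"hand":0.35,"travel":[0.07,-0.009,-0.002],"rotation":[0.128,-0.263,-0.07]}]'

```text
time: 24.05
eef_pos: [0.4398, -0.2567, 0.248]
tcp_rot: [-0.363, 0.368, -0.566, 0.643]
contact_force: [-0.1, 0.0, -0.5]
opening: 0.349
```

Run:
```python
from h import *
s,p,r=cur(); print(p,s['qpos'])
plan([(top(-1)-.06*FG,RG)],.35)
```

```text
[ 0.4398 -0.2567  0.248 ] [-0.924  -0.2311  2.1706  0.5152  1.042  -1.2257]
3
[{'hand':0.35,'travel':[0.032,0.118,-0.082],'rotation':[0.023,-0.048,-0.02]},{'hand':0.35,'travel':[0.029,0.118,-0.084],'rotation':[0.023,-0.048,-0.02]},{'hand':0.35,'travel':[0.026,0.117,-0.086],'rotation':[0.023,-0.048,-0.02]}]
```

Emit:
arm_command --steps '[{"hand":0.35,"travel":[0.032,0.118,-0.082],"rotation":[0.023,-0.048,-0.02]},{"hand":0.35,"travel":[0.029,0.118,-0.084],"rotation":[0.023,-0.048,-0.02]},{"hand":0.35,"travel":[0.026,0.1,-0.075],"rotation":[0.023,-0.048,-0.02]},{"hand":0.35,"travel":[0,0,0],"rotation":[0,0,0]}]'

```text
time: 24.55
eef_pos: [0.4267, -0.2802, 0.1213]
tcp_rot: [-0.378, 0.325, -0.569, 0.654]
contact_force: [1.4, 0.3, 0.2]
opening: 0.352
```

Run:
```python
from h import *
s,p,r=cur(); print(p,s['qpos'])
plan([(top(-1)-.025*FG,RG)],.35)
```

```text
[ 0.4267 -0.2802  0.1213] [-0.9891 -0.0445  2.2761  0.6904  0.7916 -1.5976]
1
[{'hand':0.35,'travel':[-0.005,0.126,-0.007],'rotation':[-0.006,0.006,0.006]}]
```

Emit:
arm_command --steps '[{"hand":0.35,"travel":[-0.005,0.1,-0.007],"rotation":[0,0,0]},{"hand":0.35,"travel":[0,0.02,0],"rotation":[0,0,0]}]'

```text
time: 24.8
eef_pos: [0.4448, -0.2778, 0.092]
tcp_rot: [-0.377, 0.324, -0.57, 0.654]
contact_force: [0.6, 0.1, 0.2]
opening: 0.349
```

Run:
```python
from h import *
s,p,r=cur(); print(p)
im,d=ctrl.read_camera("wrist"); cv2.imwrite("pics/w6.png",im[:,60:500])
plan([(top(-1),RG)],.35)
```

```text
[ 0.4448 -0.2778  0.092 ]
1
[{'hand':0.35,'travel':[-0.009,0.096,-0.014],'rotation':[-0.015,0.01,0.016]}]
```

View pics/w6.png

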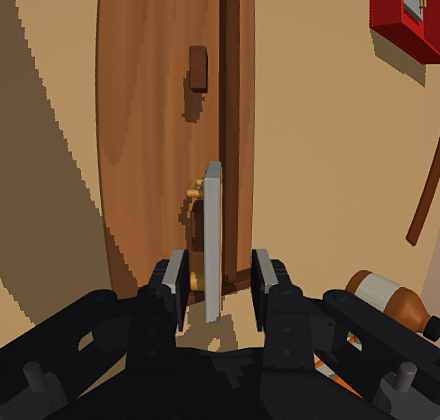

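The jaws straddle the third plate's edge at column 212, and a stud shows near (195,283). Gripping it.

Emit:
arm_command --steps '[{"hand":0.35,"travel":[-0.005,0.07,-0.012],"rotation":[-0.015,0.01,0.016]},{"hand":0.35,"travel":[-0.002,0.025,-0.003],"rotation":[0,0,0]},{"hand":0.35,"travel":[0,0,0],"rotation":[0,0,0]}]'

```text
time: 25.22
eef_pos: [0.4587, -0.2781, 0.0717]
tcp_rot: [-0.378, 0.324, -0.57, 0.654]
contact_force: [0.5, 0.6, -0.3]
opening: 0.348
```

Run:
```python
from h import *
s,p,r=cur(); print((p-top(-1))@np.stack([ux,uy,uz,FG],1),s['contact_force'])
plan([(top(-1),RG)],.35)
```

```text
[ 0.0023 -0.0038  0.0057 -0.0038] [ 0.4614  0.5877 -0.2701]
1
[{'hand':0.35,'travel':[-0.013,0.012,-0.016],'rotation':[-0.011,0.008,0.012]}]
```

Emit:
arm_command --steps '[{"hand":0.35,"travel":[-0.01,0.011,-0.016],"rotation":[-0.01,0.008,0.012]},{"hand":0.35,"travel":[0,0,0],"rotation":[0,0,0]},{"hand":0,"travel":[0,0,0],"rotation":[0,0,0]},{"hand":0,"travel":[0,0,0],"rotation":[0,0,0]},{"hand":0,"travel":[0,0,0],"rotation":[0,0,0]},{"hand":0,"travel":[0,0,0],"rotation":[0,0,0]}]' --grip_force 60

```text
time: 25.98
eef_pos: [0.4555, -0.2765, 0.0681]
tcp_rot: [-0.378, 0.327, -0.569, 0.653]
contact_force: [-0.4, -0.4, 0.2]
opening: 0.074
```

Run:
```python
from h import *
s,p,r=cur(); print((p-top(-1))@np.stack([ux,uy,uz,FG],1),s['contact_force'],s['opening'])
a,e=fitk()
t,Rl=laytcp(-.045,40)
W=[(p-.045*FG,r.as_matrix()),(np.array([.46,-.22,.25]),RG),(t+.08*uz,Rl),(t,Rl)]
sim(W,a); plan(W[:2],0)
```

```text
[-0.0007 -0.0017  0.0021 -0.0022] [-0.385  -0.431   0.2131] 0.07398033085001156
err 6.283862319378386e-14 dq/step 0.014473584043523627 [-0.9746 -0.0051  2.2701  0.7093  0.7595 -1.6115]
err 1.9939400131008256e-10 dq/step 0.05325774126177518 [-0.8359 -0.272   2.2062  0.528   0.9644 -1.228 ]
err 9.656850319395005e-09 dq/step 0.37759376616566565 [-0.3059  0.1981  2.1184  0.7818  1.376   0.7419]
err 1.192379528447418e-13 dq/step 0.021691048407795566 [-0.3059  0.3624  2.1149  0.8114  1.2634  0.6233]
5
[{'hand':0,'travel':[0.0,-0.15,0.0],'rotation':[0.0,0.0,-0.0]},{'hand':0,'travel':[-0.046,-0.089,0.085],'rotation':[-0.001,0.001,0.001]},{'hand':0,'travel':[-0.046,-0.089,0.085],'rotation':[-0.001,0.001,0.001]},{'hand':0,'travel':[-0.046,-0.089,0.085],'rotation':[-0.001,0.001,0.001]},{'hand':0,'travel':[-0.046,-0.089,0.085],'rotation':[-0.001,0.001,0.001]}]
```

Emit:
arm_command --steps '[{"hand":0,"travel":[0,-0.066,0],"rotation":[0,0,0]},{"hand":0,"travel":[0,-0.1,0],"rotation":[0,0,0]},{"hand":0,"travel":[-0.046,-0.09,0.085],"rotation":[0,0,0]},{"hand":0,"travel":[-0.046,-0.09,0.085],"rotation":[0,0,0]},{"hand":0,"travel":[-0.046,-0.09,0.085],"rotation":[0,0,0]},{"hand":0,"travel":[-0.046,-0.09,0.085],"rotation":[0,0,0]}]' --grip_force 80

```text
time: 26.72
eef_pos: [0.4554, -0.217, 0.2561]
tcp_rot: [-0.376, 0.332, -0.567, 0.653]
contact_force: [0.2, -1.1, -1.4]
opening: 0.071
```

Run:
```python
from h import *
s,p,r=cur(); print(p,s['opening'],s['contact_force'])
t,Rl=laytcp(-.045,40)
plan([(t+.08*uz,Rl)],0)
```

```text
[ 0.4554 -0.217   0.2561] 0.07060227839502083 [ 0.1961 -1.0706 -1.396 ]
12
[{'hand':0,'travel':[-0.091,0.041,-0.002],'rotation':[-0.171,0.263,0.046]},{'hand':0,'travel':[-0.089,0.044,-0.011],'rotation':[-0.171,0.263,0.046]},{'hand':0,'travel':[-0.086,0.047,-0.019],'rotation':[-0.171,0.263,0.046]},{'hand':0,'travel':[-0.082,0.051,-0.026],'rotation':[-0.171,0.263,0.046]},{'hand':0,'travel':[-0.077,0.056,-0.032],'rotation':[-0.171,0.263,0.046]},{'hand':0,'travel':[-0.07,0.061,-0.037],'rotation':[-0.171,0.263,0.046]},{'hand':0,'travel':[-0.064,0.066,-0.04],'rotation':[-0.171,0.263,0.046]},{'hand':0,'travel':[-0.056,0.071,-0.043],'rotation':[-0.171,0.263,0.046]},{'hand':0,'travel':[-0.049,0.076,-0.043],'rotation':[-0.171,0.263,0.046]},{'hand':0,'travel':[-0.041,0.081,-0.042],'rotation':[-0.171,0.263,0.046]},{'hand':0,'travel':[-0.033,0.085,-0.04],'rotation':[-0.171,0.263,0.046]},{'hand':0,'travel':[-0.026,0.089,-0.036],'rotation':[-0.171,0.263,0.046]}]
```

Emit:
arm_command --steps '[{"hand":0,"travel":[-0.091,0.041,-0.002],"rotation":[-0.171,0.263,0.046]},{"hand":0,"travel":[-0.089,0.044,-0.011],"rotation":[-0.171,0.263,0.046]},{"hand":0,"travel":[-0.086,0.047,-0.019],"rotation":[-0.171,0.263,0.046]},{"hand":0,"travel":[-0.082,0.051,-0.026],"rotation":[-0.171,0.263,0.046]},{"hand":0,"travel":[-0.077,0.056,-0.032],"rotation":[-0.171,0.263,0.046]},{"hand":0,"travel":[-0.07,0.061,-0.037],"rotation":[-0.171,0.263,0.046]},{"hand":0,"travel":[-0.064,0.066,-0.04],"rotation":[-0.171,0.263,0.046]},{"hand":0,"travel":[-0.056,0.071,-0.043],"rotation":[-0.171,0.263,0.046]},{"hand":0,"travel":[-0.049,0.076,-0.043],"rotation":[-0.171,0.263,0.046]},{"hand":0,"travel":[-0.041,0.081,-0.042],"rotation":[-0.171,0.263,0.046]},{"hand":0,"travel":[-0.033,0.085,-0.04],"rotation":[-0.171,0.263,0.046]}]'

```text
time: 28.1
eef_pos: [0.4827, 0.1013, 0.1407]
tcp_rot: [-0.085, 0.923, -0.368, 0.067]
contact_force: [0.0, -0.5, -1.5]
opening: 0.08
```

Run:
```python
from h import *
s,p,r=cur(); print(p,s['opening'],s['contact_force'])
t,Rl=laytcp(-.045,40)
plan([(t+.06*uz,Rl,2)],0)
```

```text
[0.4827 0.1013 0.1407] 0.08017320587438982 [ 0.002  -0.4841 -1.5098]
2
[{'hand':0,'travel':[0.007,0.059,0.021],'rotation':[-0.062,0.087,0.01]},{'hand':0,'travel':[0.006,0.059,0.023],'rotation':[-0.062,0.087,0.01]}]
```

Emit:
arm_command --steps '[{"hand":0,"travel":[0.007,0.059,0.021],"rotation":[-0.062,0.087,0.01]},{"hand":0,"travel":[0.006,0.059,0.023],"rotation":[-0.062,0.087,0.01]},{"hand":0,"travel":[0,0,0],"rotation":[0,0,0]}]'

```text
time: 28.48
eef_pos: [0.4751, 0.1185, 0.1026]
tcp_rot: [-0.067, 0.937, -0.341, 0.022]
contact_force: [0.8, 0.6, -2.0]
opening: 0.077
```

Run:
```python
from h import *
s,p,r=cur(); 
t,Rl=laytcp(-.045,40); print(p-t)
plan([(t+.006*uz,Rl,2)],0)
```

```text
[-0.0022  0.0009  0.0556]
2
[{'hand':0,'travel':[-0.004,0.052,0.065],'rotation':[0.001,-0.003,0.004]},{'hand':0,'travel':[-0.004,0.052,0.065],'rotation':[0.001,-0.003,0.004]}]
```

Emit:
arm_command --steps '[{"hand":0,"travel":[0.002,0.052,0.065],"rotation":[0,-0.003,0.004]},{"hand":0,"travel":[0.002,0.046,0.058],"rotation":[0,-0.003,0.004]},{"hand":0,"travel":[0,0,0],"rotation":[0,0,0]}]'

```text
time: 28.85
eef_pos: [0.4765, 0.1151, 0.0563]
tcp_rot: [-0.065, 0.937, -0.343, 0.028]
contact_force: [0.2, -0.0, -0.0]
opening: 0.074
```

Run:
```python
from h import *
s,p,r=cur()
t,Rl=laytcp(-.045,40); print(p-t)
plan([(t-.002*uz,Rl)],0)
ims=[]
for n in("scene","top"):
    im,d=ctrl.read_camera(n); ims.append(im[80:240,200:360] if n=="scene" else im[230:390,120:280]); 
cv2.imwrite("pics/a6.png",cv2.resize(np.hstack(ims),None,fx=2.5,fy=2.5))
```

```text
[-0.0008 -0.0025  0.0094]
1
[{'hand':0,'travel':[-0.004,0.031,0.024],'rotation':[-0.008,0.015,-0.009]}]
```

View pics/a6.png

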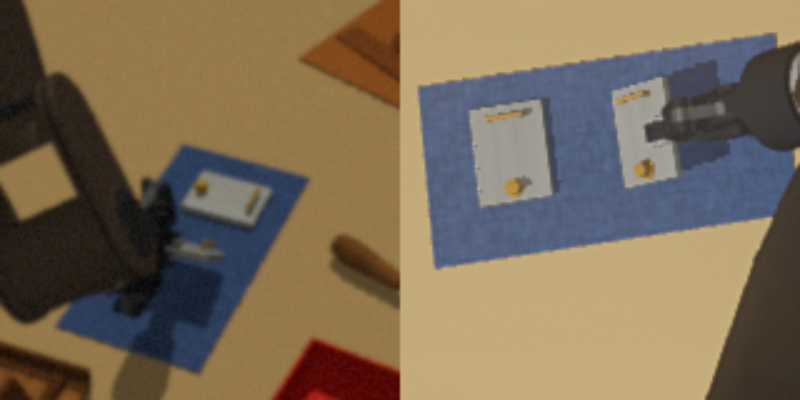

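The third plate shows its stud at (644,170) and bail at (632,97), so it's sound. It has a clear gap to its neighbour. I'll lower it to contact.

Emit:
arm_command --steps '[{"hand":0,"travel":[0,0.023,0.023],"rotation":[0,0.01,-0.009]},{"hand":0,"travel":[0,0,0],"rotation":[0,0,0]},{"hand":0,"travel":[0,0.01,0.012],"rotation":[0,0,0]},{"hand":0,"travel":[0,0,0],"rotation":[0,0,0]}]'

```text
time: 29.45
eef_pos: [0.4802, 0.1153, 0.0463]
tcp_rot: [-0.065, 0.937, -0.343, 0.029]
contact_force: [-1.4, 0.6, -0.1]
opening: 0.069
```

Emit:
arm_command --steps '[{"hand":0,"travel":[0,0.006,0.008],"rotation":[0,0,0]},{"hand":0,"travel":[0,0.006,0.008],"rotation":[0,0,0]}]'

```text
time: 29.7
eef_pos: [0.4811, 0.1154, 0.0451]
tcp_rot: [-0.067, 0.939, -0.337, 0.03]
contact_force: [-4.9, -5.9, 14.2]
opening: 0.073
```

Emit:
arm_command --steps '[{"hand":0.18,"travel":[0,0,0],"rotation":[0,0,0]},{"hand":0.25,"travel":[0,0,0],"rotation":[0,0,0]},{"hand":0.25,"travel":[0,0,0],"rotation":[0,0,0]},{"hand":0.25,"travel":[0,-0.154,0.125],"rotation":[0,0,0]},{"hand":0.25,"travel":[0,-0.16,0.06],"rotation":[0,0,0]},{"hand":0.25,"travel":[0,-0.18,-0.05],"rotation":[0,0,0]},{"hand":0.3,"travel":[0,-0.15,-0.14],"rotation":[0,0,0]},{"hand":0.3,"travel":[0,-0.15,-0.14],"rotation":[0,0,0]},{"hand":0.3,"travel":[0,0,0],"rotation":[0,0,0]}]'

```text
time: 30.82
eef_pos: [0.502, -0.0429, 0.2341]
tcp_rot: [-0.067, 0.939, -0.337, 0.029]
contact_force: [-0.8, -0.7, -0.5]
opening: 0.304
```

Run:
```python
from h import *
s,p,r=cur(); print(p,s['contact_force'])
im=matplates("top"); cv2.imwrite("pics/t4.png",im)
matplates("scene")
for t in("maul","awl","dye_centre","plate_1_centre"):
    for q in ctrl.masks_of("scene",t)[:3]: print(t,round(q['score'],2),q['at'])
im,d=ctrl.read_camera("top")
for q in ctrl.masks_of("top","tray")[:1]:
    P,u,v=cloud("top",d,cv2.dilate(q['region'].astype(np.uint8),np.ones((5,5)))>0); rc=cv2.minAreaRect(np.float32(P[:,:2]*1000)); print(rc)
P,u,v=cloud("top",d); g=im[v,u].astype(int)
m=(abs(P[:,0]-.715)<.055)&(abs(P[:,1]-.012)<.075)&(np.ptp(g,axis=1)<45)
print('tray plate',m.sum(),cv2.minAreaRect(np.float32(P[m][:,:2]*1000)),np.median(P[m][:,2]))
```

```text
[ 0.502  -0.0429  0.2341] [-0.8476 -0.6535 -0.4732]
top px [222.6761 281.4105] 1062 xy [0.485  0.1357] size [87.8 64.3] ang 9.7 z 0.012175703613794386 tiltdeg 0.46656590213256816 mat [ 0.0101 -0.0431]
    +x end maxz 0.027369374447446138 n>17mm 22 brass px 20
    -x end maxz 0.024926837407752034 n>17mm 28 brass px 48
top px [163.3281 290.6599] 1076 xy [0.4689 0.2606] size [87.  72.4] ang 7.5 z 0.012202463743335334 tiltdeg 0.7046083429449896 mat [0.0116 0.0828]
    +x end maxz 0.024586848055930366 n>17mm 19 brass px 18
    -x end maxz 0.0248373829863342 n>17mm 32 brass px 43
scene px [290.17   158.5552] 353 xy [0.4672 0.2538] size [77.1 61.2] ang 6.9 z 0.00997175499669467 tiltdeg 0.9362433363576853 mat [0.0089 0.0763]
    +x end maxz 0.02146826411351821 n>17mm 10 brass px 7
    -x end maxz 0.02125679340368425 n>17mm 14 brass px 20
scene px [271.8196 188.8552] 449 xy [0.4815 0.1334] size [79.  61.3] ang 7.4 z 0.009955167302723056 tiltdeg 0.5826415525834391 mat [ 0.0063 -0.0449]
    +x end maxz 0.022844261216176 n>17mm 13 brass px 7
    -x end maxz 0.02414415085877719 n>17mm 16 brass px 23
maul 0.88 [380.7, 147.7]
awl 0.55 [349.5, 182.4]
dye_centre 0.56 [229.8, 403.7]
plate_1_centre 0.88 [268.4, 188.8]
((718.4008178710938, 12.781761169433594), (187.59571838378906, 159.23452758789062), 89.88450622558594)
tray plate 962 ((715.6023559570312, 12.572755813598633), (80.5899887084961, 59.125797271728516), 0.21100465953350067) 0.013410720681266364
```

View pics/t4.png

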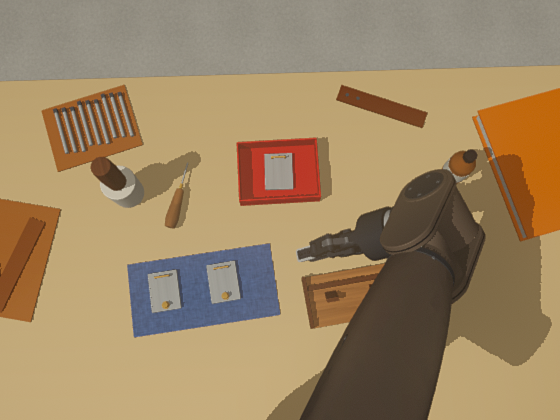

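The top view shows two plates with studs flat on the mat, at (165,291) and (223,281), and the bare one in the tray at (279,171). The bystanders haven't moved and the hand is clear, so I'm handing in.

```bash
python3 -c "
from plant import ctrl
print(ctrl.sign_off())"
```

```text
the job is handed in; nothing more can be done
None
```

All three plates are sorted: the two with studs lie face down on the mat, and the one without is in the reject tray. I handed in at about 31 s of the 72 s allowed; `sign_off` gave no verdict.

- **Faulty plate:** the middle one in the rack lacked its stud. I laid it face down and flat on the mat and confirmed the bare spot in the top, scene and wrist views. I then moved it to the tray, where it sits near the centre, with its upper surface at about 13 mm.
- **Sound plates:** their centres are at about (10, 80) mm and (8, -44) mm in the mat's frame. Measured tilt was 1° or less, and bail and stud showed on both.
- **Bystanders and robot:** in the last scene picture the maul, dye bottle and awl had moved by no more than 1.5 pixels, within detector noise. The hand was clear, with the force reading near zero.
- **Disagreements:** the top and scene cameras differed by 2 to 7 mm on the plate positions. The top camera also read the plate tops about 1 mm high and the plates a few mm too large. All of this is well inside the margins.

No check failed.

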